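Unpin and open the stamp crate

ROBOT

A 7-joint arm with a two-finger parallel gripper is mounted at the origin on the work surface. World frame = base frame: x ahead of the robot, y to its left, z up, the work surface at z = 0. Lengths are in mm, angles in rad, forces in N, time in s.
With the tool pointing down it reaches from about 350 to 900 mm from the base axis. Payload 7.2 kg.
Tool frame: the origin (TCP) lies between the finger pads; the fingertips stand tip_extent ahead of it and the grasp point (between the pads) lies 11 mm behind it (tip_extent is the distance from the TCP to the fingertips, in mm); z points along the fingers, x is the direction in which the jaws open and shut, and the axes are right-handed (so a half turn about z gives the same grasp; the last joint's range is limited). The gripper opens to 88 mm and grips with 3 to 60 N. Pads are 20 mm wide; open, the fingers measure 115 mm over their backs; the gripper's body (75 mm by 178 mm) begins 61 mm behind the grasp point.
Start: joints at [-1.236, 0.411, -0.013, 1.596, 0.006, 1.134, -0.082], TCP at [245.007, 574.979, 230.653] pointing down, gripper open.
Joint ranges: [-2.95, 2.95], [-0.29, 1.99], [-1.47, 1.44], [0.14, 2.54], [-1.03, 4.17], [0.13, 1.85], [-2.86, 2.86]. Speed limits (rad/s): [2.39, 2.39, 3.01, 3.01, 3.14, 3.14, 3.14].

INTERFACE

Orientations are given as a rotation vector (axis times angle).
In Python, from rig import read_state, get_image, job_done, search_frame, cut_out, tip_extent gives the robot as it stands.
- The arm moves only by the shell command python3 -m crank 'ROWS' [FORCE]. ROWS is text: rows parted by semicolons, each of 5 numbers parted by spaces: the opening, from 0 (shut) to 1 (fully open), then the shift along the tool's x, y, z in cm, then the turn about the tool's z in degrees. In form: grip dx dy dz roll; .... A call has 1 to 10 rows; each row is the pose to reach, as a shift and turn from the pose commanded when the call began, along the tool's axes at that moment; what a row does not reach only later rows make up. A row lasts 1/8 s, in which the tool goes at most 62.5 mm and 10.7 degrees, less where a joint would pass 70% of its speed; a pose out of reach is approached as far as the arm can. A call with a gripper value outside its range is refused whole. The fingers move at their own pace and stop on an object; FORCE is the grip in N (left out, the last holds). Time passes only in rows, so rows that repeat a pose let the fingers close. It gives the time, the measured TCP pose, the force and the opening at its end, in the units of the state.
- read_state(): the state, without advancing time (a new reading comes with each control period).
- get_image(name): name is "scene" or "top" or "wrist"; returns a dict with "image" (400x640x3 uint8, blue, green, red), "range_z" (400x640 float32, mm along the optical axis (not along the pixel's ray), 0 where there is no reading), "vertical_fov" (degrees; the focal length in pixels is half the picture's height over the tangent of half this angle, whatever the lens; pixels are square), "cx", "cy" (the principal point, pixels), "camera_from_world" (4x4, takes a point from world to camera coordinates). Camera axes: x right, y up, looking along -z (the intrinsics and any distortion apply to the point x, -y, -z); pixel columns grow to the right and rows downward; lengths in mm; the calibration is good to about 2 mm. A picture is of the moment at which its call begins.
- job_done(): hands the job in, once; it reports no verdict.
Trained networks look in the newest picture that a camera, given by its name, has taken for a name from the list of things; names that differ only in an ending like _2 or _b are one class to them, and where a whole thing is asked for, a point or a joint stands for the part that bears it (a point fixed in the world has none). Each returns a list of dicts, best first, with "p" (0 to 1); they miss things now and then, are a little off and sometimes report something else, mostly with a low value. They report only what shows in the picture. A call takes as long as a camera call. They do not tell look-alikes from the thing itself.
- search_frame(camera, query): "point" ([row, column] in pixels, amid what is visible of it).
- cut_out(camera, query): "mask" (400x640 bool, what is visible of it) and "point" ([row, column] in pixels, amid what is visible of it).
The state is a dict: "t": time; "q": joint angles; "qd": joint speeds; "joint_efforts": joint torques, N m; "position": TCP position; "tool_rot": TCP orientation; "ft_force": force on the tool from outside, world axes, zero at the start; "wrist_torque": the same for the moment, N m; "gripper_width": finger opening in mm.
Only numpy, scipy, OpenCV 4.12 (cv2) and the standard library are available. Lean on these libraries where they do the work, as an engineer would, in place of code of your own. Each camera call takes 0.05 s, during which the arm holds its last target.

TASK

Open the hand-stamp crate: pull the steel retaining pin out of the staple and put it down in the aluminium tray, and only then lift the lid off the crate and lay it flat, grip bar up, on the middle of the cork board. Set both down without letting them fall, and leave the other things on the table where they are.

Things in the scene. Friction and masses are not known exactly. Their poses are not given: they have to be found in the camera images.
- crate: Fixed plywood crate in a stand, sloping 30 deg, low edge towards its -x (the robot). Origin on the table below the rim's centre, z vertical, y level across the crate; rim centre 112 mm up. The slope rises along +x; its normal is (-0.5, 0, 0.866) in this frame. Crate 160 mm up the slope, 200 mm wide, 70 mm deep; its rear edge reaches 104 mm along +x. Small stamps lie inside.
- staple (a point): Middle of the steel staple's opening, at the middle of the crate's low edge; axes as the crate's. The staple is an upside-down U, fixed to the crate, standing out through a notch in the lid: 31 mm along the slope, 20 mm wide along y. Its opening, through which the pin passes along y, is 15 mm wide (up the slope) and 13 mm high above the lid's top.
- hoop (a point): Middle of the stand's carrying hoop, a fixed level steel bar 14 mm thick, 230 mm long along the crate's y, on a post at each end; axes as the crate's. It hangs over the upper part of the lid, 50 mm along +x from the crate's origin and 250 mm up: a lid lifted straight up strikes it; drawn out square to the slope, its upper edge passes about 25 mm in front of it.
- lid_grip (a point): Centre, half-way up, of the lid's wooden grip bar: an upright plate 14 mm thick (x), 110 long (y), 42 high, mid-lid; 21 mm above the panel's top. Axes are the lid's own: z out of its top (square to the slope at first), y level, x up the slope. The lid is loose, 0.3 to 0.65 kg. When it lies on a flat surface this point is 43 mm above that surface.
- lid_under (a point): Centre of the lid panel's underside, 31 mm under lid_grip, same axes. Plywood panel 160 (x) x 200 (y) x 10 mm with a 28 mm wide notch round the staple in its low edge. Lips 12 mm deep under it reach into the crate with about 3 mm of play, so it comes off along its own z until they are clear. It rests on the lips when laid down.
- pin_grip (a point): Centre of the loose steel pin's finger plate, 24 mm above the pin's underside. Axes are the pin's own: y along the pin, tail towards -y, z out of the slope as for the lid. The plate is 12 mm thick (x), 36 long (y), its top 43 mm above the underside; it stands on a foot 24 (x) x 36 (y) x 6 mm high. 0.1 to 0.2 kg. A rail 5 mm high on the lid keeps the foot from sliding down.
- pin_tail (a point): Tail end of the pin's square bar (10 x 10 mm, flush with the underside), on its axis, 98 mm from the plate's middle; same axes as pin_grip. The pin lies on the lid with this bar through the staple, so the lid can rise only about 3 mm. At the start the tail is 20 to 36 mm beyond the staple's middle (towards -y); it is pulled out along +y.
- board: Fixed cork-faced laying-down board, 210 (x) x 250 (y) mm, flat on the table; origin at the centre of its underside, its top 12 mm above that. It lies left or right of the crate.
- tray: Fixed shallow aluminium tray, 200 (x) x 130 (y) mm outside, 24 mm high, walls and floor 5 mm thick; origin at the centre of its underside. It lies on the other side of the crate from the board.
- glue: Bystander, loose: white glue bottle, 56 mm wide, 130 mm high. Origin at the centre of its underside.
- brushes: Bystander, loose: glass jar of brushes, 60 mm wide, about 150 mm high. Origin at the centre of its underside.
- weight: Bystander, loose: cloth-covered paperweight block, 60 x 100 x 38 mm. Origin at the centre of its underside.
- tape: Bystander, loose: roll of paper tape lying flat, 90 mm across, 24 mm high. Origin at the centre of its underside.
- hammer: Bystander, loose: hammer lying on the table, about 25 to 40 mm high. Origin at the centre of its underside (of the middle of its length).
- jar: Bystander, loose: amber glass jar with a steel cap, 70 mm wide, 90 mm high. Origin at the centre of its underside.
Mind the look-alikes: they are no part of the job. There is more than one size of the part that bears pin_grip; the job needs the largest.

How it is judged:
By the outcome, as a careful person would: the job done as asked, in the order asked, and still so for the second after the job is handed in, with the robot touching nothing.
It also fails if it takes over 67 s, if anything falls off the work surface, if the arm or the gripper's body presses on something with over 40 N, if the wrist force passes 120 N, or if a joint passes its speed limit or range.

## Working session

There is one attempt and no reset: what is moved stays moved. The work goes in short steps, Python scripts to look and compute and a shell command to move; the robot and the scene stay as the last step left them, time stands still between calls to the robot, and variables do not carry over. Pictures are saved under pics/ and viewed, and the job is handed in when it is done.

```bash
ls; mkdir -p pics; cat > h.py <<'E'
import numpy as np, cv2
from rig import *
from scipy.spatial.transform import Rotation as R
def save(n,f,up=1,crop=None):
    im=f["image"]
    if crop: r0,r1,c0,c1=crop; im=im[r0:r1,c0:c1]
    im=cv2.resize(im,None,fx=up,fy=up,interpolation=cv2.INTER_CUBIC)
    cv2.imwrite("pics/"+n,im)
def unproj(f,r,c,z=None):
    fl=200/np.tan(np.radians(f["vertical_fov"])/2)
    r=np.asarray(r,float);c=np.asarray(c,float)
    if z is None: z=f["range_z"][r.astype(int),c.astype(int)]
    p=np.stack([(c-f["cx"])/fl*z,-(r-f["cy"])/fl*z,-z,np.ones_like(z)],-1)
    return (p@np.linalg.inv(f["camera_from_world"]).T)[...,:3]
def proj(f,P):
    fl=200/np.tan(np.radians(f["vertical_fov"])/2)
    P=np.atleast_2d(P); q=np.c_[P,np.ones(len(P))]@f["camera_from_world"].T
    return np.c_[f["cy"]-fl*q[:,1]/-q[:,2], f["cx"]+fl*q[:,0]/-q[:,2]]
E
python3 - <<'E'
from h import *
print(tip_extent, read_state())
for n in ["scene","top","wrist"]:
    f=get_image(n); save(n+"0.png",f); print(n,{k:v for k,v in f.items() if k not in("image","range_z")})
    for q in ["crate","staple","hoop","lid_grip","pin_grip","board","tray","glue","brushes","weight","tape","hammer","jar"]:
        try:
            print(q,[(np.round(d["point"]).astype(int).tolist(),round(d["p"],2),np.round(unproj(f,*np.array(d["point"]))).tolist()) for d in search_frame(n,q)[:4]])
        except Exception as e: print(q,e)
E
```

```text
pics
8.0 {'t': 0.0, 'q': array([-1.23622273,  0.41188475, -0.01269508,  1.59705097,  0.00559288,
        1.13431486, -0.08218177]), 'qd': array([-0.00063294,  0.00143021,  0.00185502, -0.00105238, -0.00188767,
        0.0008304 , -0.00049184]), 'joint_efforts': array([-1.87059151e-03, -5.87927020e+01,  6.40676636e-01, -2.91089988e+01,
       -5.40775910e-02,  1.80464768e-02,  1.47854616e-04]), 'position': array([244.83048529, 574.50165647, 229.81577377]), 'tool_rot': array([ 2.62005099e+00,  1.73168159e+00, -2.01980011e-03]), 'ft_force': array([ 0.37188677,  0.34048977, -0.37068447]), 'wrist_torque': array([ 0.06209485,  0.01193709, -0.00148103]), 'gripper_width': 87.74302485800563}
scene {'vertical_fov': 53.50596527064305, 'cx': 317.93381389139137, 'cy': 208.03761436026076, 'camera_from_world': array([[-7.24276616e-01,  6.89323841e-01, -1.60008315e-02,
         3.54874091e+02],
       [-5.76628909e-01, -5.92817447e-01,  5.62197987e-01,
         1.75470630e+02],
       [ 3.78050903e-01,  4.16413397e-01,  8.26847868e-01,
        -1.31254684e+03],
       [ 0.00000000e+00,  0.00000000e+
[... 2158 characters left out ...]
[([197, 444], 0.27, [456.0, -356.0, 3.0])]
wrist {'vertical_fov': 67.82065863874435, 'cx': 321.1066058133162, 'cy': 199.42296014572116, 'camera_from_world': array([[ 3.91273720e-01,  9.20274021e-01, -7.76216120e-04,
        -6.23869852e+02],
       [-8.80546200e-01,  3.74137191e-01, -2.90963489e-01,
         3.63081270e+01],
       [-2.67475728e-01,  1.14529861e-01,  9.56733843e-01,
        -3.91657052e+02],
       [ 0.00000000e+00,  0.00000000e+00,  0.00000000e+00,
         1.00000000e+00]])}
crate []
staple []
hoop []
lid_grip []
pin_grip [([236, 213], 0.81, [266.0, 404.0, 11.0])]
board [([361, 259], 0.69, [481.0, 368.0, 12.0])]
tray []
glue []
brushes []
weight []
tape []
hammer []
jar []
```

View pics/scene0.png

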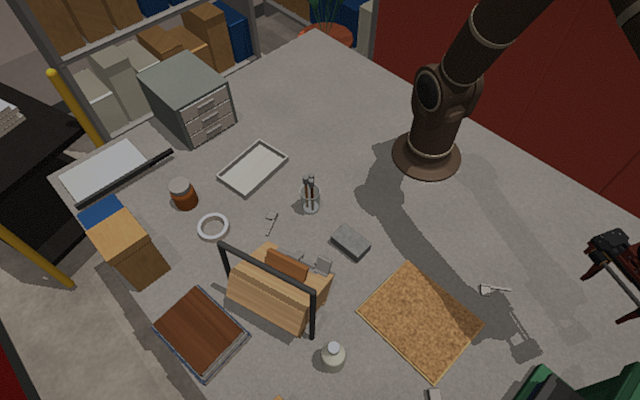

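View pics/top0.png

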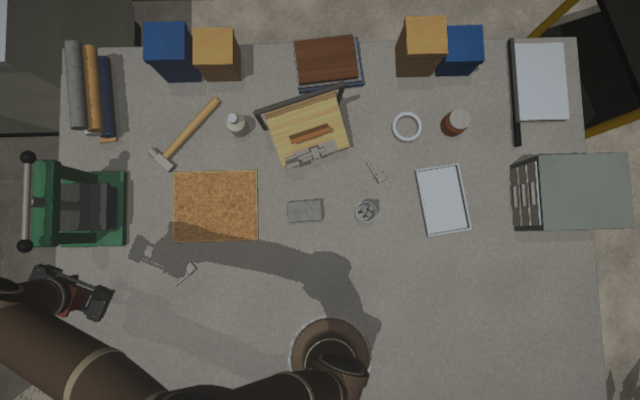

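View pics/wrist0.png

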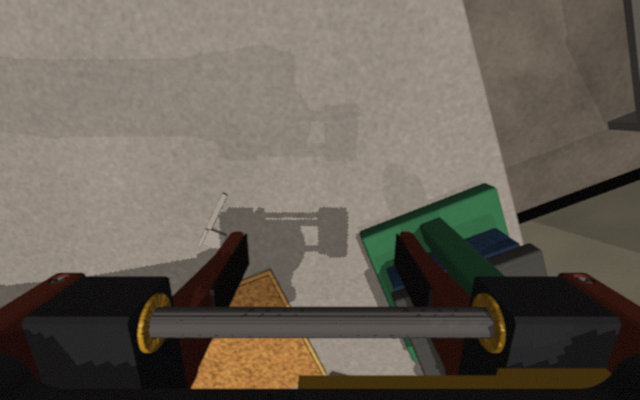

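The scene shows the crate under the hoop at about (285,275), board at (420,320), and tray at (253,168). There are three pin-like things: on the lid at scene (262,322), on the table at (218,272), and on the table at (291,485). Only the first passes through the staple, and it looks the largest. I'll confirm that with an enlarged crop.

```bash
python3 - <<'E'
from h import *
f=get_image("scene"); save("s1.png",f,5,(230,330,210,350))
t=get_image("top"); save("t1.png",t,6,(80,175,245,365))
np.savez("f0.npz",s=f["range_z"],t=t["range_z"])
for n,F in(("scene",f),("top",t)):
  for q in ["pin_grip","lid_grip","board","tray"]:
    for d in cut_out(n,q)[:3]:
      m=d["mask"]; rr,cc=np.nonzero(m); P=unproj(F,rr,cc); P=P[F["range_z"][rr,cc]>0]
      print(n,q,round(d["p"],2),np.round(d["point"]),len(P),np.round(np.median(P,0)),np.round(np.percentile(P,[3,97],0)).tolist())
E
```

```text
scene pin_grip 0.69 [264. 320.] 347 [565.  90. 102.] [[544.0, 45.0, 91.0], [586.0, 110.0, 127.0]]
scene pin_grip 0.68 [292. 482.] 119 [269. 401.  10.] [[230.0, 387.0, 6.0], [285.0, 439.0, 17.0]]
scene pin_grip 0.64 [218. 276.] 73 [ 529. -158.   11.] [[516.0, -175.0, 7.0], [562.0, -130.0, 18.0]]
scene board 0.67 [325. 417.] 8139 [460. 337.  12.] [[357.0, 213.0, 7.0], [551.0, 446.0, 15.0]]
scene board 0.4 [298. 272.] 3365 [717.  88. 131.] [[594.0, -41.0, 37.0], [763.0, 179.0, 258.0]]
scene tray 0.82 [168. 252.] 2276 [ 454. -350.    6.] [[354.0, -416.0, 1.0], [550.0, -275.0, 25.0]]
scene tray 0.62 [359. 331.] 647 [693. 261.  90.] [[664.0, 232.0, 15.0], [711.0, 279.0, 131.0]]
scene tray 0.56 [265. 319.] 315 [565.  90. 104.] [[548.0, 48.0, 94.0], [584.0, 110.0, 127.0]]
top pin_grip 0.7 [171. 376.] 143 [ 528. -158.   10.] [[510.0, -182.0, -1.0], [569.0, -130.0, 18.0]]
top pin_grip 0.5 [160. 295.] 222 [568.  80. 100.] [[542.0, 5.0, 92.0], [594.0, 106.0, 129.0]]
top lid_grip 0.58 [127. 308.] 3822 [648.  42. 131.] [[580.0, -52.0, 82.0], [720.0, 140.0, 159.0]]
top board 0.59 [204. 216.] 5871 [447. 325.  12.] [[351.0, 209.0, 6.0], [546.0, 442.0, 17.0]]
top tray 0.62 [198. 443.] 3091 [ 448. -353.    6.] [[355.0, -417.0, -0.0], [543.0, -284.0, 25.0]]
```

View pics/s1.png

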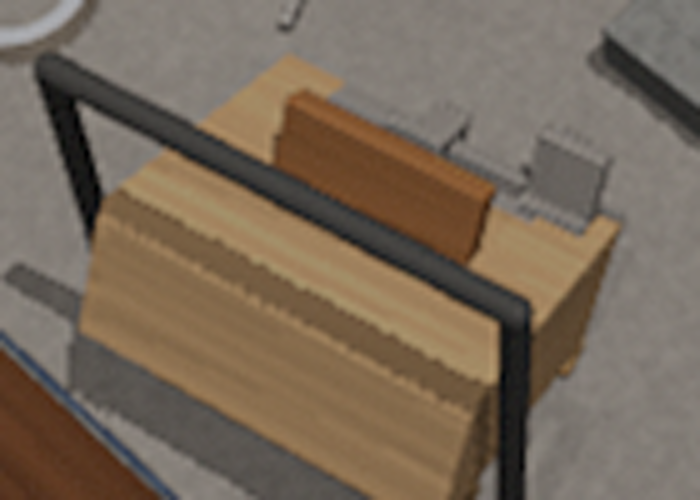

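View pics/t1.png

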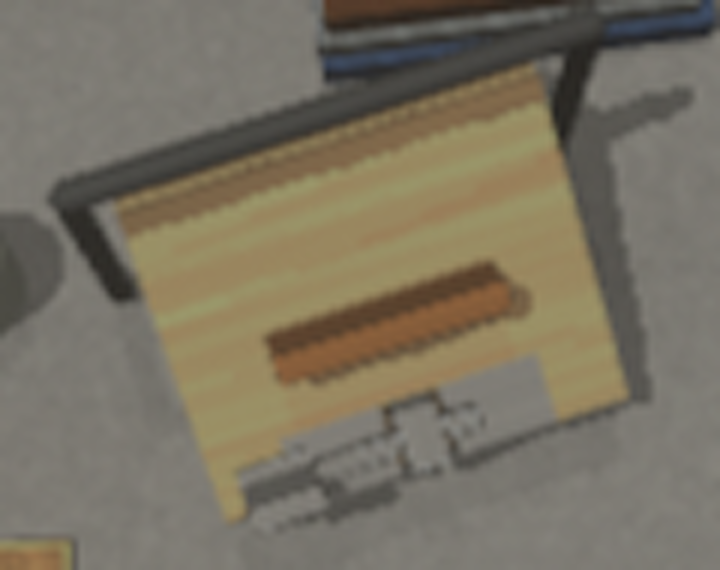

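```bash
cat > fit.py <<'E'
from h import *
from scipy.spatial import cKDTree
from scipy.optimize import least_squares
s=np.sin(np.pi/6);c=np.cos(np.pi/6)
def box(lo,hi,st=3):
    g=[np.arange(a,b+1e-6,(b-a)/max(1,round((b-a)/st))) for a,b in zip(lo,hi)]
    out=[]
    for ax in range(3):
        for v in (lo[ax],hi[ax]):
            gg=list(g); gg[ax]=np.array([v]); out.append(np.stack(np.meshgrid(*gg,indexing="ij"),-1).reshape(-1,3))
    return np.concatenate(out)
S=np.array([[c,0,-s],[0,1,0],[s,0,c]])  # slope->crate ; cols: x up slope, y, normal
def slope(P): return P@S.T+np.array([0,0,112.])
def tocr(x): return x
lid=slope(np.concatenate([box((-80,-100,-70),(80,100,10)),box((-7,-55,10),(7,55,52))]))
hoop=box((50-7,-115,243),(50+7,115,257))
posts=np.concatenate([box((43,-122,0),(57,-108,250)),box((43,108,0),(57,122,250))])
E
cat > fitcrate.py <<'E'
from fit import *
if __name__=="__main__":
    M=np.concatenate([lid,hoop,posts]); T=cKDTree(M)
    for names in (["scene"],["top"],["scene","top"]):
        D=[]
        for n in names:
            f=get_image(n); rr,cc=np.nonzero(f["range_z"]>0); P=unproj(f,rr,cc)
            k=(np.hypot(P[:,0]-655,P[:,1]-45)<165)&(P[:,2]>45)&(P[:,2]<270); D.append(P[k])
        D=np.concatenate(D)
        def res(p):
            r=R.from_euler("z",p[2]).as_matrix(); Q=(D-[p[0],p[1],0])@r
            return np.minimum(T.query(Q)[0],25)
        best=min((least_squares(res,[655+a,40,y0],loss="cauchy",f_scale=3,diff_step=1e-3,x_scale=[10,10,.1]) for a in(-10,10) for y0 in (.2,.35)),key=lambda b:b.cost)
        print(names,len(D),best.x,np.degrees(best.x[2]),np.median(np.abs(best.fun)),np.percentile(best.fun,80))
E
python3 fitcrate.py
```

```text
['scene'] 7152 [6.48387874e+02 4.56426893e+01 3.01032611e-01] 17.24789810782699 1.6914379199141916 2.794693353443222
['top'] 5205 [6.47444995e+02 4.21107006e+01 3.03605253e-01] 17.395299622713562 2.2348418582281213 3.9629690057593656
['scene', 'top'] 12377 [6.47941629e+02 4.54432356e+01 3.00273942e-01] 17.204429549029207 1.87806385617224 3.6513262637579267
```

```bash
cat > pin.py <<'E'
from fit import *
C=np.array([648,44.6,0]); YAW=np.radians(17.25)
Rc=R.from_euler("z",YAW).as_matrix()
def tos(P): return ((P-C)@Rc-[0,0,112])@S     # world -> slope frame (origin rim centre)
def tow(Q): return (np.atleast_2d(Q)@S.T+[0,0,112])@Rc.T+C
E
python3 - <<'E'
from pin import *
from scipy.optimize import least_squares
for n in ("scene","top"):
    f=get_image(n); rr,cc=np.nonzero(f["range_z"]>0); Q=tos(unproj(f,rr,cc))
    k=(abs(Q[:,1])<105)&(Q[:,0]<-25)&(Q[:,0]>-110)&(Q[:,2]>0)&(Q[:,2]<70); Q=Q[k]
    flat=Q[(Q[:,2]<14)]; print(n,"lid n",np.median(flat[:,2]))
    g=Q[Q[:,2]>30]; print(n,"plate n>30",len(g),np.percentile(g,[2,50,98],0).round(1).tolist())
    g=Q[(Q[:,2]>15)&(Q[:,1]<-5)]; print(" n>15,y<-5",len(g),np.percentile(g,[2,50,98],0).round(1).tolist() if len(g) else "")
    g=Q[(Q[:,2]>16)&(Q[:,1]<20)&(Q[:,1]>-20)]; print(" staple",len(g),np.percentile(g,[2,50,98],0).round(1).tolist() if len(g) else "")
    L=np.concatenate([box((-6,-18,6),(6,18,43),2),box((-12,-18,0),(12,18,6),2),box((-5,-98,0),(5,-18,10),2)])
    stp=np.concatenate([box((-15,-10,0),(-7.5,10,13),2),box((7.5,-10,0),(15,10,13),2),box((-15,-10,13),(15,10,20),2)])
    D=Q[Q[:,2]>14]
    def res(p):
        r=R.from_euler("z",p[2]).as_matrix()
        M=np.concatenate([L@r.T+[p[0],p[1],10], stp+[p[3],0,10]])
        d=cKDTree(M).query(D)[0]; return np.minimum(d,12)
    b=min((least_squares(res,[-70+a,70+e,0,-70],loss="cauchy",f_scale=2,diff_step=1e-2,x_scale=[5,5,.1,5]) for a in(-5,0,5) for e in(-6,0,6)),key=lambda b:b.cost)
    print(len(D),b.x,np.median(abs(b.fun)),np.percentile(b.fun,90))
E
```

```text
scene lid n 9.393959287153281
scene plate n>30 157 [[-69.9, 4.8, 30.1], [-59.2, 71.9, 44.1], [-55.2, 89.2, 53.5]]
 n>15,y<-5 30 [[-69.4, -24.1, 15.5], [-57.9, -11.2, 21.9], [-44.8, -5.4, 30.0]]
 staple 106 [[-74.9, -18.4, 18.4], [-58.5, 3.3, 28.1], [-43.4, 16.8, 30.6]]
430 [-6.42853128e+01  7.11674689e+01  1.73229364e-02 -5.95777718e+01] 1.1594795363149175 2.240456515726966
top lid n 10.070975198011766
top plate n>30 126 [[-76.9, -8.1, 30.1], [-62.3, 61.9, 45.9], [-51.6, 86.6, 56.4]]
 n>15,y<-5 58 [[-77.3, -95.2, 15.2], [-62.7, -14.2, 20.8], [-30.1, -5.2, 33.3]]
 staple 113 [[-77.1, -18.4, 17.6], [-62.5, -0.1, 29.0], [-46.5, 17.7, 33.6]]
360 [-6.65352398e+01  6.72875433e+01  2.20974243e-02 -6.22060718e+01] 1.3943661301888306 8.356964288032925
```

The pin lies through the staple at scene (262,322), with its plate about 36 mm long and 43 mm high. The two on the table are only about 18 mm high, so the one in the staple is the job's pin. The moves offer no tilt, so before touching anything I'll find out what the arm does near the edge of its reach. First I move up to the crate's heading.

```bash
python3 -m crank '1 0 0 -15 0; 1 -6 11 -22 10; 1 -12 22 -27 20; 1 -18 33 -27 30; 1 -24.5 44.7 -27 40; 1 -24.5 44.7 -27 49.65; 1 -24.5 44.7 -27 49.65; 1 -24.5 44.7 -27 49.65; 1 -24.5 44.7 -27 49.65; 1 -24.5 44.7 -27 49.65'; python3 -c "
from h import *
s=read_state(); print(s['t'],s['q'].round(3),s['position'].round(1)); print(R.from_rotvec(s['tool_rot']).as_matrix().round(4))"
```

```text
t: 4.15
position: [560.4, 173.5, 501.3]
tool_rot: [-3.105, -0.473, -0.001]
ft_force: [0.8, 0.1, -0.3]
gripper_width: 87.8
4.15 [-0.688  0.258  0.425  1.222 -0.106  1.682  0.014] [560.4 173.5 501.3]
[[ 9.547e-01  2.974e-01  6.000e-04]
 [ 2.974e-01 -9.547e-01  5.000e-04]
 [ 8.000e-04 -3.000e-04 -1.000e+00]]
```

```bash
python3 -m crank '1 0 0 -6 0; 1 0 0 -12 0; 1 0 0 -18 0; 1 0 0 -24 0; 1 0 0 -24 0'; python3 -c "
from h import *
s=read_state(); print(s['t'],s['q'].round(3),s['position'].round(1)); print(R.from_rotvec(s['tool_rot']).as_matrix().round(4))"
```

```text
t: 4.78
position: [538.4, 168.4, 618.5]
tool_rot: [-3.089, -0.47, -0.125]
ft_force: [-0.5, 0.4, -0.4]
gripper_width: 88.0
4.775 [-0.755  0.211  0.511  1.021 -0.113  1.853  0.008] [538.4 168.4 618.5]
[[ 0.9517  0.2973  0.0771]
 [ 0.2961 -0.9548  0.0265]
 [ 0.0815 -0.0024 -0.9967]]
```

```bash
python3 -m crank '1 0 0 0 0; 1 0 0 4 0; 1 0 0 4 0'; python3 -c "
from h import *
s=read_state(); print(s['t'],s['q'].round(3),s['position'].round(1)); print(R.from_rotvec(s['tool_rot']).as_matrix().round(4))"
```

```text
t: 5.15
position: [541.3, 170.3, 575.6]
tool_rot: [-3.091, -0.471, -0.116]
ft_force: [-0.5, 0.2, 0.3]
gripper_width: 87.5
5.15 [-7.690e-01  1.920e-01  4.970e-01  1.141e+00 -9.600e-02  1.755e+00
 -1.000e-03] [541.3 170.3 575.6]
[[ 0.9519  0.298   0.0716]
 [ 0.2971 -0.9546  0.0238]
 [ 0.0755 -0.0014 -0.9971]]
```

```bash
python3 -m crank '1 2 0 -10 0; 1 4 0 -20 0; 1 6 0 -30 0; 1 8 0 -40 0; 1 8 0 -50 0; 1 8 0 -60 0;1 8 0 -60 0;1 8 0 -60 0'; python3 -c "
from h import *
s=read_state(); print(s['t'],s['q'].round(3),s['position'].round(1)); print(R.from_rotvec(s['tool_rot']).as_matrix().round(4))"
```

```text
t: 6.15
position: [525.0, 164.1, 662.3]
tool_rot: [-3.069, -0.466, -0.254]
ft_force: [0.4, -0.4, 0.2]
gripper_width: 87.9
6.15 [-0.823  0.152  0.556  0.992 -0.09   1.853 -0.01 ] [525.  164.1 662.3]
[[ 0.9419  0.2973  0.1564]
 [ 0.2928 -0.9548  0.0511]
 [ 0.1645 -0.0023 -0.9864]]
```

```bash
cat > st.py <<'E'
from h import *
s=read_state(); M=R.from_rotvec(s['tool_rot']).as_matrix(); z=M[:,2]
print(round(s['t'],2),s['q'].round(3),s['position'].round(1),"tilt",np.degrees(np.arccos(-z[2])).round(2),"az",np.degrees(np.arctan2(z[1],z[0])).round(1),"xaz",np.degrees(np.arctan2(M[1,0],M[0,0])).round(2),"yz",M[2,1].round(4),"w",round(s['gripper_width'],1),"F",s['ft_force'].round(1))
E
python3 -m crank '1 0 0 -20 0; 1 0 0 -20 0; 1 0 0 -20 0'; python3 st.py; python3 -m crank '1 20 0 -20 0; 1 20 0 -20 0; 1 20 0 -20 0'; python3 st.py
```

```text
t: 6.52
position: [496.1, 153.9, 704.2]
tool_rot: [-3.043, -0.461, -0.373]
ft_force: [-1.0, 0.3, -0.1]
gripper_width: 88.0
6.53 [-1.252  0.063  0.965  1.008 -0.061  1.853 -0.018] [496.1 153.9 704.2] tilt 14.01 az 18.3 xaz 17.2 yz -0.0046 w 88.0 F [-1.   0.3 -0.1]
t: 6.9
position: [554.6, 174.0, 731.9]
tool_rot: [-3.017, -0.46, -0.481]
ft_force: [-0.2, -0.7, 0.5]
gripper_width: 87.7
6.9 [-0.748  0.18   0.502  0.811 -0.106  1.852 -0.01 ] [554.6 174.  731.9] tilt 18.15 az 18.2 xaz 17.31 yz -0.0044 w 87.7 F [-0.2 -0.7  0.5]
```

```bash
python3 -m crank '1 10 0 -20 0; 1 10 0 -20 0; 1 10 0 -20 0' >/dev/null; python3 st.py; python3 -m crank '1 10 0 -20 0; 1 10 0 -20 0; 1 10 0 -20 0'>/dev/null; python3 st.py
```

```text
7.28 [-0.755  0.177  0.523  0.737 -0.115  1.853 -0.009] [557.5 173.6 770.6] tilt 22.67 az 17.9 xaz 17.2 yz -0.0046 w 87.6 F [ 0.4 -0.   0. ]
7.65 [-0.791  0.16   0.568  0.677 -0.12   1.852 -0.009] [551.2 171.2 810.1] tilt 27.13 az 17.9 xaz 17.19 yz -0.0052 w 88.1 F [ 0.1 -1.1  0. ]
```

```bash
python3 -m crank '1 5 0 -10 0; 1 5 0 -10 0' >/dev/null; python3 st.py
```

```text
7.9 [-0.834  0.144  0.619  0.624 -0.124  1.852 -0.01 ] [542.2 167.9 846. ] tilt 31.18 az 17.9 xaz 17.15 yz -0.0057 w 87.6 F [ 0.5 -0.1  0. ]
```

```bash
cat > go.py <<'E'
# usage: go.py w x y z | s sx sy sn   -> shift in tool axes (cm)
from pin import *
import sys
s=read_state(); M=R.from_rotvec(s['tool_rot']).as_matrix()
v=np.array(list(map(float,sys.argv[2:5])))
w=tow(v)[0] if sys.argv[1]=="s" else v
print("target",w.round(1),"cur",s["position"].round(1),"cur slope",tos(s["position"]).round(1),"shift cm",((w-s["position"])@M/10).round(2),"dist",np.linalg.norm(w-s["position"]).round(0))
a=np.degrees(np.arctan2(M[1,0],M[0,0])); print("xaz",a.round(2))
E
python3 go.py s -65 70 130
```

```text
target [511.4  75.5 192.1] cur [542.2 167.9 846. ] cur slope [311.2 149.1 667.8] shift cm [-38.7    8.27  52.95] dist 661.0
xaz 17.15
```

```bash
python3 -m crank '0.6 -38.7 8.27 52.95 0; 0.6 -38.7 8.27 52.95 0; 0.6 -38.7 8.27 52.95 0; 0.6 -38.7 8.27 52.95 0; 0.6 -38.7 8.27 52.95 0; 0.6 -38.7 8.27 52.95 0; 0.6 -38.7 8.27 52.95 0; 0.6 -38.7 8.27 52.95 0; 0.6 -38.7 8.27 52.95 0; 0.6 -38.7 8.27 52.95 0' >/dev/null; python3 st.py; python3 go.py s -65 70 130
```

```text
9.15 [-0.992 -0.112  0.741  2.306  0.094  0.378 -0.01 ] [512.2  81.5 238.4] tilt 31.09 az 17.9 xaz 17.13 yz -0.0057 w 52.7 F [ 1.3  0.9 -0.6]
target [511.4  75.5 192.1] cur [512.2  81.5 238.4] cur slope [-39.7  75.5 168.9] shift cm [-2.61  0.58  3.84] dist 47.0
xaz 17.13
```

```bash
python3 -m crank '0.6 -2.6 0.58 1 0; 0.6 -2.6 0.58 1 0' >/dev/null; python3 st.py; python3 - <<'E'
from pin import *
f=get_image("wrist"); save("w1.png",f,1.2)
rr,cc=np.nonzero(f["range_z"]>0); Q=tos(unproj(f,rr,cc))
k=(abs(Q[:,1])<105)&(Q[:,0]<90)&(Q[:,0]>-110)&(Q[:,2]>-10)&(Q[:,2]<70); Q=Q[k]; np.save("Q.npy",Q)
fl=Q[(Q[:,2]<15)&(abs(Q[:,0])<50)&(abs(Q[:,0])>15)]
A=np.c_[fl[:,:2],np.ones(len(fl))]; print("lid plane",len(fl),np.linalg.lstsq(A,fl[:,2],rcond=None)[0].round(4))
for a,b in((40,49),(25,38)):
  g=Q[(Q[:,2]>a)&(Q[:,1]>30)&(Q[:,0]<-30)]; print("plate",a,len(g),np.percentile(g,[1,5,50,95,99],0).round(1).tolist() if len(g) else 0)
g=Q[(Q[:,2]>45)&(Q[:,0]>-30)]; print("bar",len(g),np.percentile(g,[2,50,98],0).round(1).tolist() if len(g) else 0)
g=Q[(Q[:,2]>22)&(Q[:,2]<40)&(abs(Q[:,1])<25)&(Q[:,0]<-30)]; print("staple",len(g),np.percentile(g,[2,50,98],0).round(1).tolist() if len(g) else 0)
E
```

```text
9.4 [-0.999 -0.11   0.773  2.363  0.076  0.323  0.028] [496.5  71.1 216.2] tilt 30.81 az 17.8 xaz 17.14 yz -0.0053 w 52.7 F [ 1.  -0.  -0.8]
lid plane 8231 [ 1.60000e-03 -7.70000e-03  1.01514e+01]
plate 40 521 [[-71.6, 53.7, 42.6], [-70.8, 55.6, 49.4], [-65.3, 73.1, 52.9], [-59.8, 88.3, 54.2], [-59.8, 88.6, 54.5]]
plate 25 561 [[-71.7, 53.8, 28.5], [-70.8, 55.7, 37.1], [-65.3, 74.3, 52.8], [-59.8, 88.5, 54.1], [-59.8, 88.7, 54.5]]
bar 455 [[-9.2, -36.0, 46.0], [-1.6, 43.4, 51.8], [4.4, 55.6, 53.2]]
staple 564 [[-76.6, -9.3, 24.1], [-61.9, 2.1, 29.5], [-47.1, 10.8, 31.0]]
```

View pics/w1.png

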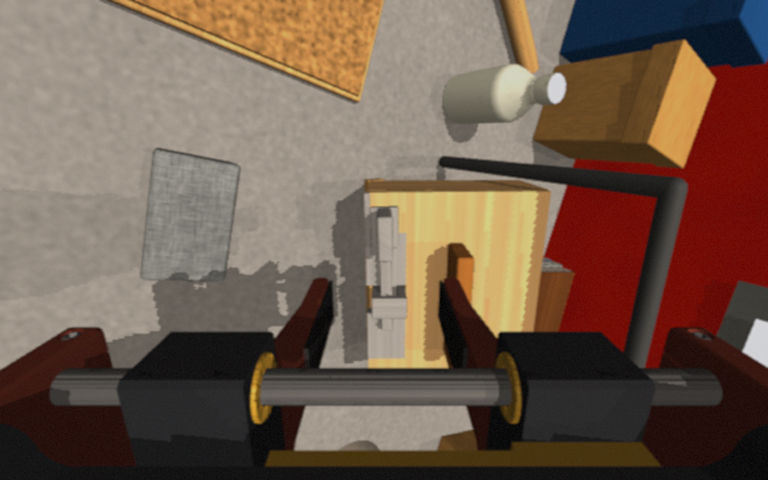

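The wrist view shows the pin plate at about (385,232), the staple at (388,305), and the lid bar at (460,265). The crate fit agrees with it to about 1 mm. Now I descend onto the plate.

```bash
python3 go.py s -65.7 71 28
```

```text
target [559.2  91.4 103.4] cur [498.4  71.9 218.2] cur slope [-63.6  70.5 159.4] shift cm [-0.44  0.02 13.13] dist 131.0
xaz 17.16
```

```bash
python3 -m crank '0.6 -0.44 0 5 0; 0.6 -0.44 0 9 0; 0.6 -0.44 0 11.2 0; 0.6 -0.44 0 11.2 0' ; python3 go.py s -65.7 71 28
```

```text
t: 9.95
position: [549.6, 93.0, 139.5]
tool_rot: [-2.907, -0.459, -0.807]
ft_force: [0.7, 0.6, 0.2]
gripper_width: 53.1
target [559.2  91.4 103.4] cur [549.6  93.  139.5] cur slope [-55.2  75.4  63.6] shift cm [-1.12  0.48  3.53] dist 37.0
xaz 17.83
```

```bash
python3 -m crank '0.6 0 0 0 0; 0.6 0 0 0 0' >/dev/null; python3 st.py; python3 go.py s -65.7 71 28
```

```text
10.2 [-0.477  0.204  0.294  2.323 -0.957  0.144  1.025] [548.   89.8 139.6] tilt 30.98 az 18.3 xaz 17.65 yz -0.0047 w 52.6 F [0.1 0.5 0.6]
target [559.2  91.4 103.4] cur [548.   89.8 139.6] cur slope [-57.3  72.8  65. ] shift cm [-0.91  0.21  3.68] dist 38.0
xaz 17.65
```

```bash
python3 -m crank '0.6 -0.9 0.2 0.5 0; 0.6 -0.9 0.2 1.5 0;0.6 -0.9 0.2 1.5 0' >/dev/null; python3 st.py; python3 go.py s -65.7 71 28
```

```text
10.57 [-0.396  0.233  0.211  2.317 -1.03   0.128  1.105] [550.1  89.1 127.4] tilt 30.48 az 18.6 xaz 17.79 yz -0.0061 w 53.0 F [ 0.3 -1.   0.8]
target [559.2  91.4 103.4] cur [550.1  89.1 127.4] cur slope [-61.9  71.6  53.5] shift cm [-0.4   0.08  2.54] dist 26.0
xaz 17.79
```

```bash
python3 -m crank '0.6 -0.4 0 0.7 0; 0.6 -0.4 0 1 0; 0.6 -0.4 0 1 0' >/dev/null; python3 st.py; python3 go.py s -65.7 71 28
```

```text
10.95 [-0.371  0.251  0.188  2.309 -1.032  0.127  1.11 ] [552.1  87.9 120.4] tilt 29.89 az 18.7 xaz 17.69 yz -0.0077 w 52.7 F [ 0.6 -0.3 -1. ]
target [559.2  91.4 103.4] cur [552.1  87.9 120.4] cur slope [-64.   69.8  46.6] shift cm [-0.17 -0.1   1.86] dist 19.0
xaz 17.69
```

```bash
python3 -m crank '0.6 -0.3 -0.1 1.8 0; 0.6 -0.3 -0.1 1.8 0; 0.6 -0.3 -0.1 1.8 0' >/dev/null; python3 st.py; python3 go.py s -65.7 71 28
```

```text
11.32 [-0.349  0.285  0.165  2.288 -1.032  0.127  1.109] [559.9  90.2 110.3] tilt 29.17 az 19.0 xaz 17.68 yz -0.01 w 52.7 F [-0.1 -0.2  0.6]
target [559.2  91.4 103.4] cur [559.9  90.2 110.3] cur slope [-62.   69.7  33.8] shift cm [-0.36 -0.13  0.59] dist 7.0
xaz 17.68
```

```bash
python3 -m crank '0.6 -0.6 -0.2 0.8 -0.4; 0.6 -0.6 -0.2 0.8 -0.4' >/dev/null; python3 st.py; python3 go.py s -65.7 71 28
```

```text
11.57 [-0.347  0.295  0.16   2.286 -1.032  0.127  1.115] [559.3  91.7 105.3] tilt 28.71 az 19.3 xaz 18.18 yz -0.0081 w 52.8 F [-0.3  1.2 -0.3]
target [559.2  91.4 103.4] cur [559.3  91.7 105.3] cur slope [-64.5  71.3  29.6] shift cm [-0.11  0.03  0.16] dist 2.0
xaz 18.18
```

```bash
python3 -m crank '0.6 -0.1 0 0.1 0.9; 0.2 -0.1 0 0.1 0.9; 0 -0.1 0 0.1 0.9; 0 -0.1 0 0.1 0.9; 0 -0.1 0 0.1 0.9; 0 -0.1 0 0.1 0.9' 25; python3 st.py; python3 go.py s -65.7 71 28
```

```text
t: 12.32
position: [560.0, 91.6, 105.4]
tool_rot: [-2.924, -0.448, -0.745]
ft_force: [1.8, 0.5, -0.1]
gripper_width: 12.0
12.32 [-0.345  0.296  0.158  2.285 -1.032  0.127  1.1  ] [560.   91.6 105.4] tilt 28.74 az 19.3 xaz 17.17 yz -0.0154 w 12.0 F [ 1.8  0.5 -0.1]
target [559.2  91.4 103.4] cur [560.   91.6 105.4] cur slope [-64.   71.   29.3] shift cm [-0.17  0.    0.14] dist 2.0
xaz 17.17
```

```bash
python3 -m crank '0 0 -0.6 0 0; 0 0 -1.3 0 0; 0 0 -2 0 0; 0 0 -2 0 0'; python3 st.py; python3 go.py s -64 91 29.3
```

```text
t: 12.82
position: [553.2, 111.6, 106.4]
tool_rot: [-2.924, -0.45, -0.739]
ft_force: [0.5, 0.7, -0.7]
gripper_width: 11.7
12.82 [-0.467  0.29   0.24   2.295 -1.032  0.127  1.053] [553.2 111.6 106.4] tilt 28.53 az 19.5 xaz 17.24 yz -0.0165 w 11.7 F [ 0.5  0.7 -0.7]
target [554.1 110.7 105.4] cur [553.2 111.6 106.4] cur slope [-64.   92.1  30.5] shift cm [0.   0.12 0.11] dist 2.0
xaz 17.24
```

```bash
python3 -m crank '0 0 -1 0.05 0; 0 0 -2 0.05 0; 0 0 -3 0.05 0; 0 0 -4 0.05 0; 0 0 -5 0.05 0; 0 0 -5 0.05 0'; python3 st.py; python3 go.py s -64 141 30; python3 - <<'E'
from pin import *
f=get_image("wrist"); save("w2.png",f,1.2)
E
```

```text
t: 13.58
position: [538.5, 159.0, 108.3]
tool_rot: [-2.926, -0.451, -0.734]
ft_force: [0.1, 1.2, -1.6]
gripper_width: 11.9
13.57 [-0.763  0.293  0.44   2.311 -1.032  0.127  0.936] [538.5 159.  108.3] tilt 28.34 az 19.5 xaz 17.24 yz -0.0162 w 11.9 F [ 0.1  1.2 -1.6]
target [538.9 158.4 106. ] cur [538.5 159.  108.3] cur slope [-63.  141.7  32.1] shift cm [-0.09  0.08  0.21] dist 2.0
xaz 17.24
```

View pics/w2.png

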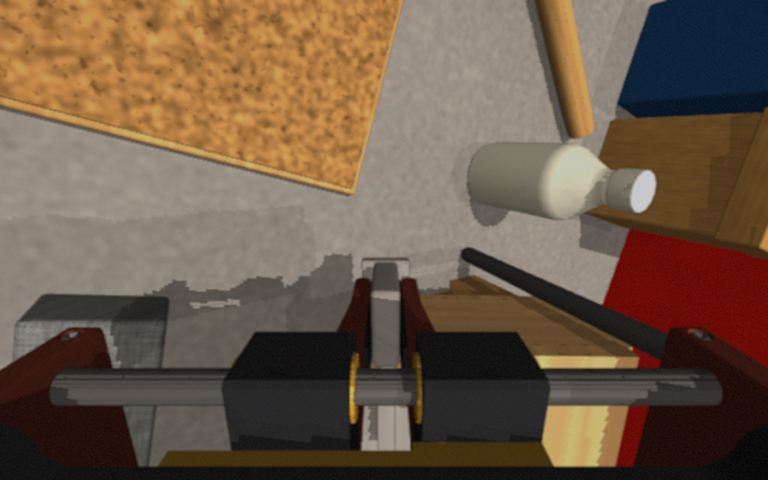

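```bash
python3 -m crank '0 0 -0.5 -3 0; 0 0 -1 -8 0; 0 0 -1 -14 0; 0 -5 -1 -18 0; 0 -14 -1 -22 0; 0 -20 -1 -25 0; 0 -20 -1 -25 0; 0 -20 -1 -25 0' >/dev/null; python3 st.py
```

```text
14.62 [-0.857 -0.241  0.289  2.508  0.323  0.417 -0.517] [371.9 138.3 194.9] tilt 26.87 az 24.3 xaz 16.94 yz -0.0519 w 12.1 F [-0.4 -0.  -0.5]
```

```bash
python3 - <<'E'
from pin import *
from scipy.optimize import least_squares
for n in("top","scene"):
    f=get_image(n); save(n+"2.png",f)
    for q,guess in(("tray",(450,-353)),("board",(452,330))):
        rr,cc=np.nonzero(f["range_z"]>0); P=unproj(f,rr,cc)
        if q=="tray":
            k=(abs(P[:,0]-450)<135)&(abs(P[:,1]+353)<100)&(P[:,2]>12)&(P[:,2]<35)
        else:
            d=[d for d in cut_out(n,q) if abs(unproj(f,*np.array(d["point"]))[1]-330)<80]
            if not d: print("none"); continue
            k=d[0]["mask"][rr,cc]&(abs(P[:,2]-12)<8)
        (cx,cy),(w,h),a=cv2.minAreaRect(P[k][:,:2].astype(np.float32))
        X=P[k][:,:2]; 
        # robust extents in best yaw
        best=None
        for y in np.radians(np.arange(-20,20.1,.25)):
            r=np.array([[np.cos(y),-np.sin(y)],[np.sin(y),np.cos(y)]]); Z=X@r
            lo,hi=np.percentile(Z,[.7,99.3],0); ar=np.prod(hi-lo)
            if best is None or ar<best[0]: best=(ar,np.degrees(y),r@((lo+hi)/2),hi-lo)
        print(n,q,k.sum(),"rect",np.round([cx,cy,w,h,a],1),"rob",best[1],best[2].round(1),best[3].round(1))
E
```

```text
top tray 543 rect [ 448.8 -350.   200.4  133.2    7.9] rob 8.0 [ 448.8 -349.8] [199.8 131.2]
top board 5814 rect [4.491e+02 3.255e+02 2.101e+02 2.511e+02 1.000e-01] rob -0.25 [448.9 325.7] [205.9 245.1]
scene tray 603 rect [ 451.  -347.   201.5  137.6    7.8] rob 8.25 [ 451.1 -347.4] [200.7 133.1]
scene board 8135 rect [450.2 327.5 250.7 213.4  90. ] rob -0.7500000000000001 [452.5 328.4] [204.8 245.3]
```

```bash
python3 -m crank '0 -7 -3 -3.6 0;0 -9 -3 -4.5 0; 0 -9 -3 -4.5 0' >/dev/null; python3 st.py; python3 -m crank '0 -9 -1 -4.5 0; 0 -9 -1 -4.5 0; 0 -9 -1 -4.5 0' >/dev/null; python3 st.py
```

```text
15.2 [-0.237 -0.283 -0.349  2.532 -0.061  0.429 -0.236] [318.7 150.4 194.2] tilt 25.93 az 24.8 xaz 16.94 yz -0.0542 w 11.6 F [-0.7  0.3 -1. ]
15.57 [ 0.119 -0.291 -0.774  2.537 -0.193  0.43  -0.226] [287.8 168.1 172.6] tilt 23.31 az 20.7 xaz 16.13 yz -0.0291 w 12.4 F [ 0.2 -0.4  0.1]
```

```bash
cat >> st.py <<'E'
p=s['position']; u=-np.array([z[0],z[1],0]); u/=np.linalg.norm(u); rad=np.array([p[0],p[1],0]); rad/=np.linalg.norm(rad)
print(" tool-axes of: minus-tilt-dir",(u@M).round(2),"inward",(-rad@M).round(2),"up",M[2].round(2),"R",np.hypot(p[0],p[1]).round(0),"az",np.degrees(np.arctan2(p[1],p[0])).round(1))
E
python3 -m crank '0 -8 -2 -4 0; 0 -12 -2 -6 0; 0 -12 -2 -6 0' >/dev/null; python3 st.py
```

```text
15.95 [-0.357 -0.29  -0.776  2.536  0.148  0.576 -0.962] [209.3 212.4 168.4] tilt 21.36 az 15.2 xaz 16.63 yz 0.0084 w 11.7 F [-0.2  1.2 -1.2]
 tool-axes of: minus-tilt-dir [-0.93 -0.02 -0.36] inward [-0.82  0.48 -0.31] up [ 0.36  0.01 -0.93] R 298.0 az 45.4
```

```bash
python3 go.py w 270 75 200
```

```text
target [270.  75. 200.] cur [209.3 212.4 168.4] cur slope [-291.6  290.3  233.5] shift cm [ 2.91 14.92 -2.12] dist 154.0
xaz 16.63
```

```bash
python3 -m crank '0 2.9 7 -2.1 0; 0 2.9 14.9 -2.1 0; 0 2.9 14.9 -2.1 0; 0 2.9 14.9 -2.1 0' >/dev/null; python3 st.py;  python3 -m crank '0 -9 0 -4 0; 0 -9 0 -4 0; 0 -9 0 -4 0' >/dev/null; python3 st.py
```

```text
16.45 [ 0.038 -0.291 -0.546  2.537 -0.118  0.531 -0.133] [290.2 109.  173.2] tilt 19.34 az 13.8 xaz 16.67 yz 0.0159 w 11.8 F [-0.7 -0.1 -1. ]
 tool-axes of: minus-tilt-dir [-0.94 -0.05 -0.33] inward [-0.94  0.07 -0.33] up [ 0.33  0.02 -0.94] R 310.0 az 20.6
16.82 [ 0.387 -0.291 -0.919  2.537 -0.237  0.548 -0.083] [262.7 118.5 148.9] tilt 15.31 az 7.0 xaz 15.73 yz 0.0387 w 12.0 F [ 0.7  0.1 -0.8]
 tool-axes of: minus-tilt-dir [-0.95 -0.14 -0.26] inward [-0.95  0.16 -0.25] up [ 0.26  0.04 -0.96] R 288.0 az 24.3
```

```bash
python3 go.py w 260 20 190
```

```text
target [260.  20. 190.] cur [262.7 118.5 148.9] cur slope [-281.2  184.8  205. ] shift cm [-1.76  9.59 -4.35] dist 107.0
xaz 15.73
```

```bash
python3 -m crank '0 -1.8 9.6 -4.3 0; 0 -1.8 9.6 -4.3 0; 0 -1.8 9.6 -4.3 0' >/dev/null; python3 st.py;  python3 -m crank '0 -9 2 -4 0; 0 -9 2 -4 0; 0 -9 2 -4 0' >/dev/null; python3 st.py
```

```text
17.2 [ 0.22  -0.291 -0.394  2.537 -0.174  0.628  0.228] [281.8  21.8 168.8] tilt 14.44 az 8.0 xaz 15.87 yz 0.033 w 12.0 F [ 0.1  1.  -0.9]
 tool-axes of: minus-tilt-dir [-0.96 -0.13 -0.25] inward [-0.95 -0.19 -0.25] up [ 0.25  0.03 -0.97] R 283.0 az 4.4
17.57 [ 0.863 -0.292 -0.76   2.537 -0.423  0.676  0.688] [261.2  -8.6 151. ] tilt 10.98 az 12.3 xaz 15.42 yz 0.0101 w 12.2 F [-0.7 -0.  -1.3]
 tool-axes of: minus-tilt-dir [-0.98 -0.05 -0.19] inward [-0.94 -0.3  -0.18] up [ 0.19  0.01 -0.98] R 261.0 az -1.9
```

```bash
python3 -m crank '0 -2 -6 -3 0; 0 -2 -6 -3 0' >/dev/null; python3 st.py;  python3 -m crank '0 -9 -1 -4 0; 0 -9 -1 -4 0; 0 -9 -1 -4 0' >/dev/null; python3 st.py
```

```text
17.82 [ 0.451 -0.292 -0.579  2.537 -0.272  0.695  0.324] [253.3  24.4 157.5] tilt 9.86 az 12.0 xaz 14.4 yz 0.007 w 11.9 F [ 1.1  1.2 -1.7]
 tool-axes of: minus-tilt-dir [-0.98 -0.04 -0.17] inward [-0.97 -0.15 -0.17] up [ 0.17  0.01 -0.99] R 254.0 az 5.5
18.2 [ 1.068 -0.292 -1.018  2.537 -0.466  0.764  0.667] [223.9  23.3 132. ] tilt 4.88 az 50.1 xaz 15.05 yz -0.0487 w 12.0 F [-0.4 -0.1 -1. ]
 tool-axes of: minus-tilt-dir [-0.82  0.57 -0.08] inward [-0.98 -0.16 -0.06] up [ 0.07 -0.05 -1.  ] R 225.0 az 5.9
```

```bash
python3 go.py w 150 165 160
```

```text
target [150. 165. 160.] cur [223.9  23.3 132. ] cur slope [-346.2  105.4  223. ] shift cm [ -3.25 -15.74  -2.27] dist 162.0
xaz 15.05
```

```bash
python3 -m crank '0 -3 -8 -2.3 0; 0 -3 -15 -2.3 0; 0 -3 -15 -2.3 0; 0 -3 -15 -2.3 0' >/dev/null; python3 st.py
```

```text
18.7 [ 0.225 -0.292 -0.66   2.537 -0.299  0.788  0.044] [198.7  95.7 150.2] tilt 4.5 az 49.3 xaz 14.69 yz -0.0444 w 11.5 F [ 0.2 -0.4 -1.7]
 tool-axes of: minus-tilt-dir [-0.82  0.56 -0.08] inward [-0.98  0.19 -0.07] up [ 0.06 -0.04 -1.  ] R 221.0 az 25.7
```

```bash
python3 -m crank '0 -6 -4 -2 0; 0 -6 -6 -2 0; 0 -6 -6 -2 0' >/dev/null; python3 st.py
```

```text
19.07 [-0.404 -0.291 -0.483  2.537 -0.186  0.82  -0.49 ] [148.3 153.  155.9] tilt 3.02 az 52.1 xaz 14.8 yz -0.0318 w 12.0 F [ 0.1  0.1 -1.1]
 tool-axes of: minus-tilt-dir [-0.8   0.6  -0.05] inward [-0.86  0.52 -0.05] up [ 0.04 -0.03 -1.  ] R 213.0 az 45.9
```

```bash
python3 go.py w 350 30 260; python3 go.py w 410 -354 200
```

```text
target [350.  30. 260.] cur [148.3 153.  155.9] cur slope [-363.5  251.7  260.6] shift cm [ 16.78  16.73 -10.25] dist 258.0
xaz 14.8
target [ 410. -354.  200.] cur [148.3 153.  155.9] cur slope [-363.5  251.7  260.6] shift cm [12.53 55.55 -5.66] dist 572.0
xaz 14.8
```

```bash
python3 -m crank '0 5 4 -5 -10; 0 10 8 -9 -20; 0 16 14 -10 -30; 0 15.5 20 -10 -40; 0 15 26 -10 -50; 0 14 32 -10 -60; 0 13.5 38 -10 -70; 0 13 44 -9 -80; 0 12.5 50 -7 -83; 0 12.5 55.5 -5.7 -83' >/dev/null; python3 st.py; python3 go.py w 410.4 -354 150
```

```text
20.32 [-0.194  0.09   0.705  2.057 -0.126  1.011  2.274] [ 383.1 -222.4  227.8] tilt 2.82 az 51.3 xaz 97.29 yz 0.0353 w 11.9 F [-0.   1.1 -1.4]
 tool-axes of: minus-tilt-dir [-0.69 -0.72 -0.05] inward [ 0.61 -0.79 -0.01] up [ 0.03  0.04 -1.  ] R 443.0 az -30.1
target [ 410.4 -354.   150. ] cur [ 383.1 -222.4  227.8] cur slope [-229.8 -176.4  266.4] shift cm [-13.66   0.78   7.35] dist 155.0
xaz 97.29
```

```bash
python3 -m crank '0 -6 0.4 1 0; 0 -12 0.8 4 0; 0 -13.7 0.8 9 0; 0 -13.7 0.8 13.4 0; 0 -13.7 0.8 13.4 0; 0 -13.7 0.8 13.4 0' >/dev/null; python3 st.py; python3 go.py w 410.4 -354 45; python3 - <<'E'
from pin import *
f=get_image("scene"); save("s3.png",f,4,(120,230,190,340))
f=get_image("wrist"); save("w3.png",f,1.2)
E
```

```text
21.07 [ 0.158  0.507  0.652  1.971 -0.485  0.821  2.785] [ 411.5 -350.9   90.5] tilt 2.84 az 51.8 xaz 97.03 yz 0.0351 w 12.0 F [-0.4  0.2 -0.6]
 tool-axes of: minus-tilt-dir [-0.7  -0.71 -0.05] inward [ 0.74 -0.68  0.  ] up [ 0.03  0.04 -1.  ] R 541.0 az -40.5
target [ 410.4 -354.    45. ] cur [ 411.5 -350.9   90.5] cur slope [-308.  -307.6  153. ] shift cm [-0.45 -0.3   4.53] dist 46.0
xaz 97.03
```

View pics/s3.png

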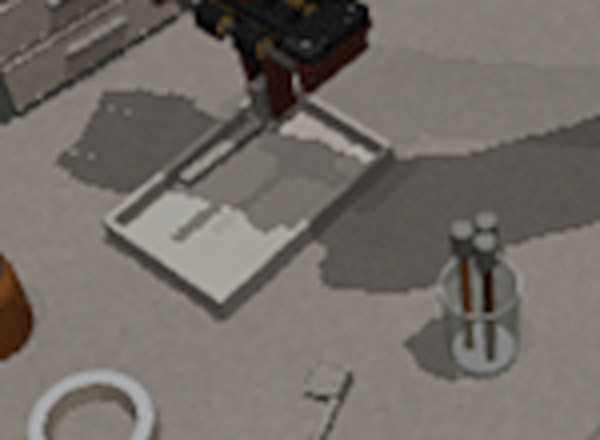

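View pics/w3.png

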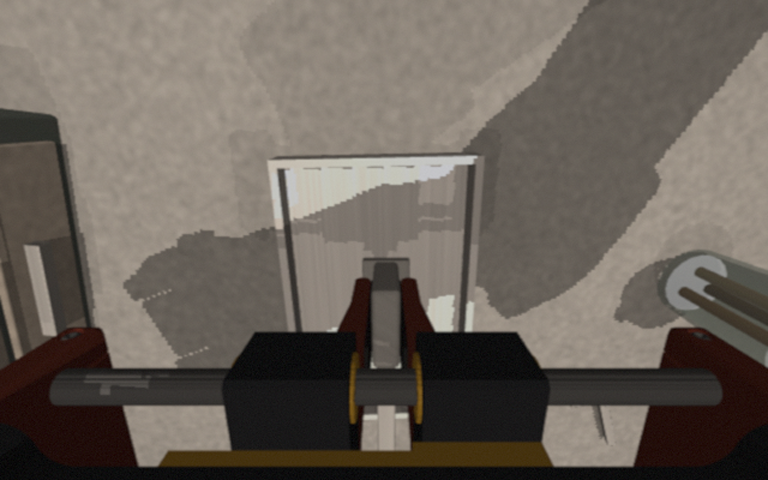

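```bash
python3 -m crank '0 -0.4 -0.3 3 0; 0 -0.4 -0.3 5.4 0; 0 -0.4 -0.3 5.8 0; 0 -0.4 -0.3 5.8 0'; python3 st.py
```

```text
t: 21.68
position: [410.2, -353.3, 32.2]
tool_rot: [-2.082, -2.348, -0.082]
ft_force: [-0.5, -0.7, -0.8]
gripper_width: 11.9
21.68 [ 0.261  0.582  0.525  1.997 -0.529  0.701  2.824] [ 410.2 -353.3   32.2] tilt 3.01 az 51.3 xaz 96.9 yz 0.0375 w 11.9 F [-0.5 -0.7 -0.8]
 tool-axes of: minus-tilt-dir [-0.7  -0.71 -0.05] inward [ 0.74 -0.67  0.  ] up [ 0.04  0.04 -1.  ] R 541.0 az -40.7
```

```bash
python3 -m crank '0 0 0 0.4 0; 0 0 0 0.6 0; 0 0 0 0.6 0'; python3 -m crank '0 0 0 0.1 0; 0 0 0 0.2 0; 0 0 0 0.2 0'
```

```text
t: 22.05
position: [410.2, -352.6, 25.3]
tool_rot: [-2.081, -2.347, -0.083]
ft_force: [1.1, -0.4, 3.0]
gripper_width: 11.9
t: 22.42
position: [411.0, -352.5, 24.4]
tool_rot: [-2.082, -2.348, -0.085]
ft_force: [-1.4, 2.6, 15.3]
gripper_width: 11.5
```

```bash
python3 -m crank '0.16 0 0 0 0; 0.2 0 0 0 0; 0.3 0 0 0 0; 0.35 0 0 0 0' 5; python3 -m crank '0.35 0 0 -2 0; 0.35 0 0 -5 0; 0.35 0 0 -10 0; 0.35 0 0 -16 0'; python3 st.py; python3 - <<'E'
from pin import *
f=get_image("wrist"); save("w4.png",f,1.2)
f=get_image("scene"); save("s4.png",f,4,(120,230,190,340))
E
```

```text
t: 22.92
position: [409.7, -352.3, 22.7]
tool_rot: [-2.081, -2.346, -0.082]
ft_force: [0.6, -0.0, 0.4]
gripper_width: 29.9
t: 23.42
position: [404.2, -358.6, 183.4]
tool_rot: [-2.08, -2.345, -0.081]
ft_force: [1.8, -0.9, 0.4]
gripper_width: 30.9
23.43 [ 0.15   0.367  0.668  1.886 -0.33   0.998  2.661] [ 404.2 -358.6  183.4] tilt 2.98 az 55.6 xaz 96.89 yz 0.0342 w 30.9 F [ 1.8 -0.9  0.4]
 tool-axes of: minus-tilt-dir [-0.75 -0.66 -0.05] inward [ 0.75 -0.66  0.01] up [ 0.04  0.03 -1.  ] R 540.0 az -41.6
```

View pics/w4.png

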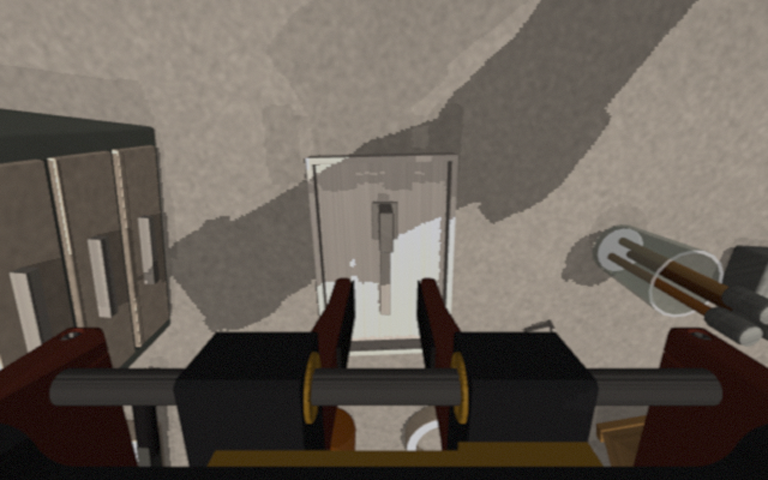

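View pics/s4.png

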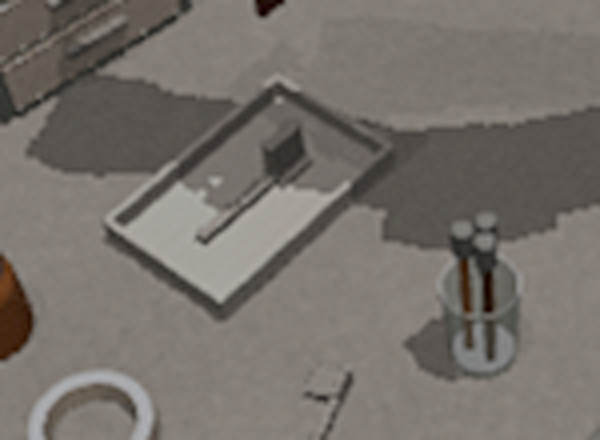

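The pin stands flat in the tray at wrist (385,255) and the jaws are clear. Before tilting again for the lid, I'll fit the arm's geometry from the logged states, so I can see where the tool can be tilted and brought back upright.

```bash
cat > arm.py <<'E'
import numpy as np
from scipy.optimize import least_squares
from scipy.spatial.transform import Rotation as R
# q(7), pos(3), tilt, az, xaz
D=np.array([
[-0.688,0.258,0.425,1.222,-0.106,1.682,0.014,560.4,173.5,501.3,0.05,0,17.3],
[-1.252,0.063,0.965,1.008,-0.061,1.853,-0.018,496.1,153.9,704.2,14.01,18.3,17.2],
[-0.748,0.18,0.502,0.811,-0.106,1.852,-0.01,554.6,174.,731.9,18.15,18.2,17.31],
[-0.834,0.144,0.619,0.624,-0.124,1.852,-0.01,542.2,167.9,846.,31.18,17.9,17.15],
[-0.992,-0.112,0.741,2.306,0.094,0.378,-0.01,512.2,81.5,238.4,31.09,17.9,17.13],
[-0.477,0.204,0.294,2.323,-0.957,0.144,1.025,548.,89.8,139.6,30.98,18.3,17.65],
[-0.345,0.296,0.158,2.285,-1.032,0.127,1.1,560.,91.6,105.4,28.74,19.3,17.17],
[-0.763,0.293,0.44,2.311,-1.032,0.127,0.936,538.5,159.,108.3,28.34,19.5,17.24],
[-0.857,-0.241,0.289,2.508,0.323,0.417,-0.517,371.9,138.3,194.9,26.87,24.3,16.94],
[-0.237,-0.283,-0.349,2.532,-0.061,0.429,-0.236,318.7,150.4,194.2,25.93,24.8,16.94],
[0.119,-0.291,-0.774,2.537,-0.193,0.43,-0.226,287.8,168.1,172.6,23.31,20.7,16.13],
[-0.357,-0.29,-0.776,2.536,0.148,0.576,-0.962,209.3,212.4,168.4,21.36,15.2,16.63],
[0.038,-0.291,-0.546,2.537,-0.118,0.531,-0.133,290.2,109.,173.2,19.34,13.8,16.67],
[0.22,-0.291,-0.394,2.537,-0.174,0.628,0.228,281.8,21.8,168.8,14.44,8.,15.87],
[0.863,-0.292,-0.76,2.537,-0.423,0.676,0.688,261.2,-8.6,151.,10.98,12.3,15.42],
[-0.404,-0.291,-0.483,2.537,-0.186,0.82,-0.49,148.3,153.,155.9,3.02,52.1,14.8],
[0.158,0.507,0.652,1.971,-0.485,0.821,2.785,411.5,-350.9,90.5,2.84,51.8,97.03],
[0.15,0.367,0.668,1.886,-0.33,0.998,2.661,404.2,-358.6,183.4,2.98,55.6,96.89],
[-1.236,0.4119,-0.0127,1.597,0.0056,1.1343,-0.0822,244.83,574.5,229.8,0.0,0,66.93]])
def rz(a): return R.from_euler("z",a).as_matrix()
def ry(a): return R.from_euler("y",a).as_matrix()
def fk(q,p,sg):
    z0,L1,L2,d,o1,o7,a1,a2,a3=p
    M=rz(sg[0]*q[0]+o1); t=np.array([0,0,z0])
    M=M@ry(q[1]); t=t+M@[a1,0,L1]
    M=M@rz(sg[1]*q[2])@ry(q[3]); t=t+M@[a2,0,L2]
    M=M@rz(sg[2]*q[4])@ry(q[5]); t=t+M@[a3,0,d]
    M=M@rz(sg[3]*q[6]+o7)
    return t,M
def tv(r):
    T,a=np.radians(r[10:12]); return np.array([np.sin(T)*np.cos(a),np.sin(T)*np.sin(a),-np.cos(T)])
def res(p,sg):
    out=[]
    for r in D:
        t,M=fk(r[:7],p,sg); out+=list((t-r[7:10])); out+=list(300*(M[:,2]-tv(r)))
        a=np.arctan2(M[1,0],M[0,0])-np.radians(r[12]); out.append(100*np.sin(a/1))
    return np.array(out)
E
python3 - <<'E'
from arm import *
import itertools
best=[]
for sg in itertools.product([1,-1],repeat=4):
  for o1 in (-.1,np.pi-.1):
   for o7 in (0,np.pi/2,np.pi,-np.pi/2):
    b=least_squares(res,[350,400,400,250,o1,o7,0,0,0],args=(sg,),loss="soft_l1",f_scale=10,max_nfev=60); best.append((b.cost,sg,b.x))
best.sort(key=lambda b:b[0])
for b in best[:3]: print(b[0],b[1],b[2].round(3))
r=res(best[0][2],best[0][1]).reshape(-1,7); print(np.abs(r).max(0).round(1), np.median(np.abs(r),0).round(2))
import json; json.dump([list(best[0][2]),best[0][1]],open("arm.json","w"))
E
```

```text
2055.0910068708154 (-1, -1, -1, -1) [282.679 549.474 455.101 351.566 -12.66  804.16   13.676  11.414   7.866]
2055.091006870834 (-1, -1, -1, -1) [ 2.82679e+02  5.49474e+02  4.55101e+02  3.51566e+02 -9.40000e-02
 -8.70000e-02  1.36760e+01  1.14140e+01  7.86600e+00]
2055.0910068708367 (-1, -1, -1, -1) [ 2.82679e+02  5.49474e+02  4.55101e+02  3.51566e+02 -9.40000e-02
  3.05400e+00  1.36760e+01  1.14140e+01  7.86600e+00]
[24.6 19.6  9.3  4.6 14.1  0.1  0.9] [7.06 5.31 2.15 2.11 9.33 0.01 0.59]
```

```bash
cat >> arm.py <<'E'
def fk(q,p,sg):
    z0,L1,L2,d,o1,o7,a1,a2,a3,b1,b2,b3,o3,o5,o2,o4,o6=p
    M=rz(sg[0]*q[0]+o1); t=np.array([0,0,z0])
    M=M@ry(q[1]+o2); t=t+M@[a1,b1,L1]
    M=M@rz(sg[1]*q[2]+o3)@ry(q[3]+o4); t=t+M@[a2,b2,L2]
    M=M@rz(sg[2]*q[4]+o5)@ry(q[5]+o6); t=t+M@[a3,b3,d]
    M=M@rz(sg[3]*q[6]+o7)
    return t,M
E
python3 - <<'E'
from arm import *
sg=(-1,-1,-1,-1)
b=least_squares(res,[283,549,455,350,-.094,-.087]+[0]*11,args=(sg,),loss="soft_l1",f_scale=5)
print(b.cost,b.x.round(3)); r=res(b.x,sg).reshape(-1,7); print(np.abs(r).max(0).round(1), np.median(np.abs(r),0).round(2))
import json; json.dump([list(b.x),sg],open("arm.json","w"))
E
```

```text
1.5224583256539415 [ 2.83670e+02  5.33710e+02  4.52413e+02  3.51019e+02 -0.00000e+00
  0.00000e+00 -1.02000e-01 -2.84000e-01 -8.80000e-02 -2.93040e+01
 -1.88480e+01 -4.14000e-01  1.00000e-03  0.00000e+00  0.00000e+00
  0.00000e+00 -0.00000e+00]
[0.4 0.4 0.3 0.3 0.4 0.1 0.1] [0.15 0.13 0.13 0.11 0.1  0.01 0.04]
```

```bash
cat > map.py <<'E'
from arm import *
import json
p,sg=json.load(open("arm.json")); p=np.array(p)
lo=np.array([-2.95,-.29,-1.47,.14,-1.03,.13,-2.86]);hi=np.array([2.95,1.99,1.44,2.54,4.17,1.85,2.86])
def tgt(tilt,az,xaz=None):
    # tool z tilted outwards in azimuth az; tool x in plane
    T=np.radians(tilt);a=np.radians(az); z=np.array([np.sin(T)*np.cos(a),np.sin(T)*np.sin(a),-np.cos(T)])
    h=np.array([np.cos(a),np.sin(a),0]); 
    x=h-z*(h@z); x/=np.linalg.norm(x); return np.c_[x,np.cross(z,x),z]
def ik(pos,Mt,seeds,tol=1.5):
    best=None
    for s in seeds:
        def f(q):
            t,M=fk(q,p,sg); return np.r_[(t-pos),300*(R.from_matrix(M@Mt.T).as_rotvec())]
        b=least_squares(f,np.clip(s,lo+1e-3,hi-1e-3),bounds=(lo,hi),max_nfev=80)
        e=np.sqrt(2*b.cost)
        if best is None or e<best[0]: best=(e,b.x)
        if e<tol: break
    return best
E
python3 - <<'E'
from map import *
seeds=[r[:7] for r in D[[0,3,4,6,8,10,12,16]]]
for az in (17.25,):
  for z in (60,150,300,450,600,700):
    row=[]
    for Rr in (300,360,420,480,540,600):
        pos=np.array([Rr*np.cos(np.radians(az)),Rr*np.sin(np.radians(az)),z])
        ok=[T for T in (-10,0,10,20,30) if ik(pos,tgt(T,az),seeds)[0]<2]
        row.append(ok)
    print(z,row,flush=True)
E
```

```text
60 [[-10, 0], [-10, 0, 10], [-10, 0, 10, 20], [-10, 0, 10, 20, 30], [-10, 0, 10, 20, 30], [-10, 0, 10, 20, 30]]
150 [[-10, 0, 10], [-10, 0, 10, 20], [-10, 0, 10, 20, 30], [-10, 0, 10, 20, 30], [-10, 0, 10, 20, 30], [-10, 0, 10, 20, 30]]
300 [[-10, 0], [-10, 0, 10], [-10, 0, 10, 20], [-10, 0, 10, 20, 30], [-10, 0, 10, 20, 30], [-10, 0, 10, 20, 30]]
450 [[-10], [-10, 0], [-10, 0, 10], [-10, 0, 10, 20], [-10, 0, 10, 20, 30], [-10, 0, 10, 20, 30]]
600 [[], [10], [10], [10, 20], [10, 20, 30], [10, 20, 30]]
700 [[], [], [20], [20, 30], [20, 30], [20, 30]]
```

```bash
python3 go.py w 550 128 520
```

```text
target [550. 128. 520.] cur [ 406.5 -362.   188.3] cur slope [-266.  -316.7  241.7] shift cm [ 47.98  21.43 -30.76] dist 609.0
xaz 96.84
```

```bash
python3 -m crank '0.5 3 2 -6 10; 0.5 8 4 -12 20; 0.5 13 7 -17 30; 0.5 19 10 -20 40; 0.5 25 13 -23 50; 0.5 31 15 -26 60; 0.5 37 18 -29 70; 0.5 43 21 -30.5 79.6; 0.5 48 21.4 -30.8 79.6; 0.5 48 21.4 -30.8 79.6' >/dev/null; python3 -m crank '0.5 0 0 0 0' > /dev/null; python3 st.py;  python3 go.py w 550 128 520
```

```text
24.9 [-0.739  0.15   0.63   1.374 -0.127  1.61   0.187] [539.3  82.6 496.5] tilt 2.99 az 54.6 xaz 17.72 yz -0.0313 w 44.0 F [ 0.2 -0.6 -0.1]
 tool-axes of: minus-tilt-dir [-0.8   0.6  -0.05] inward [-0.99 -0.16 -0.04] up [ 0.04 -0.03 -1.  ] R 546.0 az 8.7
target [550. 128. 520.] cur [539.3  82.6 496.5] cur slope [112.1  68.5 379.2] shift cm [ 2.49 -4.07 -2.12] dist 52.0
xaz 17.72
```

```bash
python3 -m crank '0.5 2 -2 -6 0; 0.5 4 -4 -12 0; 0.5 6 -4 -20 0; 0.5 6 -4 -26 0' >/dev/null; python3 st.py; for i in 1 2; do :; done; python3 -m crank '0.5 8 0 -20 0; 0.5 8 0 -20 0; 0.5 8 0 -20 0' >/dev/null; python3 st.py; python3 -m crank '0.5 8 0 -20 0; 0.5 8 0 -20 0; 0.5 8 0 -20 0' >/dev/null; python3 st.py; python3 -m crank '0.5 8 0 -20 0; 0.5 8 0 -20 0; 0.5 8 0 -20 0' >/dev/null; python3 st.py
```

```text
25.4 [-0.485  0.208  0.295  0.98  -0.101  1.852  0.067] [557.9 118.4 630.7] tilt 6.58 az 30.3 xaz 17.03 yz -0.0261 w 44.0 F [-0.8 -0.6  0.8]
 tool-axes of: minus-tilt-dir [-0.97  0.23 -0.11] inward [-0.99 -0.09 -0.11] up [ 0.11 -0.03 -0.99] R 570.0 az 12.0
25.77 [-0.486  0.217  0.3    0.894 -0.108  1.852  0.06 ] [573.5 125.7 665.7] tilt 10.88 az 23.6 xaz 16.98 yz -0.0213 w 43.9 F [ 0.1  0.1 -0.6]
 tool-axes of: minus-tilt-dir [-0.98  0.11 -0.19] inward [-0.98 -0.08 -0.19] up [ 0.19 -0.02 -0.98] R 587.0 az 12.4
26.15 [-0.501  0.211  0.321  0.821 -0.115  1.852  0.055] [579.2 129.4 704.3] tilt 15.39 az 20.7 xaz 16.91 yz -0.0171 w 43.8 F [ 1.1 -0.8  0. ]
 tool-axes of: minus-tilt-dir [-0.96  0.06 -0.27] inward [-0.96 -0.08 -0.26] up [ 0.26 -0.02 -0.96] R 593.0 az 12.6
26.52 [-0.532  0.191  0.356  0.762 -0.119  1.852  0.05 ] [575.3 130.1 744.8] tilt 19.92 az 19.2 xaz 16.83 yz -0.0133 w 44.1 F [-0.  -0.1 -0.4]
 tool-axes of: minus-tilt-dir [-0.94  0.04 -0.34] inward [-0.94 -0.08 -0.34] up [ 0.34 -0.01 -0.94] R 590.0 az 12.7
```

```bash
python3 -m crank '0.5 8 0 -20 0; 0.5 8 0 -20 0; 0.5 8 0 -20 0' >/dev/null; python3 st.py; python3 -m crank '0.5 8 0 -20 0; 0.5 8 0 -20 0; 0.5 8 0 -20 0' >/dev/null; python3 st.py;python3 go.py s 0 0 150
```

```text
26.9 [-0.587  0.159  0.414  0.714 -0.122  1.853  0.045] [562.8 128.3 787.3] tilt 24.55 az 18.3 xaz 16.76 yz -0.01 w 43.9 F [-0.2  0.2 -1. ]
 tool-axes of: minus-tilt-dir [-0.91  0.02 -0.42] inward [-0.91 -0.07 -0.41] up [ 0.42 -0.01 -0.91] R 577.0 az 12.8
27.27 [-0.686  0.118  0.513  0.681 -0.119  1.852  0.04 ] [543.6 124.6 827.5] tilt 28.9 az 17.7 xaz 16.72 yz -0.0072 w 43.9 F [-0.   0.7 -0.2]
 tool-axes of: minus-tilt-dir [-0.88  0.01 -0.48] inward [-0.87 -0.07 -0.48] up [ 0.48 -0.01 -0.88] R 558.0 az 12.9
target [576.4  22.4 241.9] cur [543.6 124.6 827.5] cur slope [291.9 107.4 657.6] shift cm [-28.12  11.16  51.27] dist 595.0
xaz 16.72
```

```bash
python3 -m crank '0.5 -28.1 11.2 46 -0.5; 0.5 -28.1 11.2 46 -0.5; 0.5 -28.1 11.2 46 -0.5; 0.5 -28.1 11.2 46 -0.5; 0.5 -28.1 11.2 46 -0.5; 0.5 -28.1 11.2 46 -0.5; 0.5 -28.1 11.2 46 -0.5; 0.5 -28.1 11.2 46 -0.5; 0.5 -28.1 11.2 46 -0.5; 0.5 -28.1 11.2 46 -0.5' >/dev/null; python3 st.py; python3 go.py s 0 0 150
```

```text
28.52 [-0.762 -0.059  0.721  2.132 -0.165  0.582  0.385] [549.6  13.7 283.4] tilt 28.35 az 17.7 xaz 17.21 yz -0.0033 w 44.1 F [ 0.7 -0.   1.1]
 tool-axes of: minus-tilt-dir [-0.88  0.01 -0.47] inward [-0.85 -0.27 -0.46] up [ 0.47 -0.   -0.88] R 550.0 az 1.4
target [576.4  22.4 241.9] cur [549.6  13.7 283.4] cur slope [ -3.7  -0.3 200. ] shift cm [ 0.51 -0.02  4.99] dist 50.0
xaz 17.21
```

Next I take a wrist picture to measure the bar and the lid now that the pin is out.

```bash
python3 - <<'E'
from pin import *
f=get_image("wrist"); save("w5.png",f,1.2)
rr,cc=np.nonzero(f["range_z"]>0); Q=tos(unproj(f,rr,cc))
k=(abs(Q[:,1])<105)&(Q[:,0]<90)&(Q[:,0]>-110)&(Q[:,2]>-10)&(Q[:,2]<70); Q=Q[k]
fl=Q[(Q[:,2]<15)&(abs(Q[:,0])<50)&(abs(Q[:,0])>15)]
A=np.c_[fl[:,:2],np.ones(len(fl))]; print("lid plane",len(fl),np.linalg.lstsq(A,fl[:,2],rcond=None)[0].round(4))
g=Q[(Q[:,2]>46)&(Q[:,0]>-30)&(Q[:,0]<30)]; print("bar",len(g),np.percentile(g,[1,50,99],0).round(1).tolist() if len(g) else 0)
for lo in range(-50,50,20):
  h=g[(g[:,1]>lo)&(g[:,1]<lo+20)]; print(lo,len(h),np.percentile(h[:,0],[2,98]).round(1) if len(h) else 0)
g=Q[(Q[:,2]>22)&(Q[:,2]<40)&(Q[:,0]<-30)]; print("staple",len(g),np.percentile(g,[2,50,98],0).round(1).tolist() if len(g) else 0)
E
```

```text
lid plane 9600 [-6.00000e-04 -1.00000e-04  1.01348e+01]
bar 1328 [[-8.4, -52.6, 49.9], [-2.0, 4.1, 52.0], [4.7, 54.5, 53.6]]
-50 224 [-8.4  4.8]
-30 230 [-8.4  4.5]
-10 242 [-8.4  4.3]
10 246 [-8.4  4.1]
30 264 [-8.4  4.5]
staple 500 [[-76.2, -8.7, 25.5], [-60.8, 1.2, 29.6], [-46.1, 10.3, 31.1]]
```

View pics/w5.png

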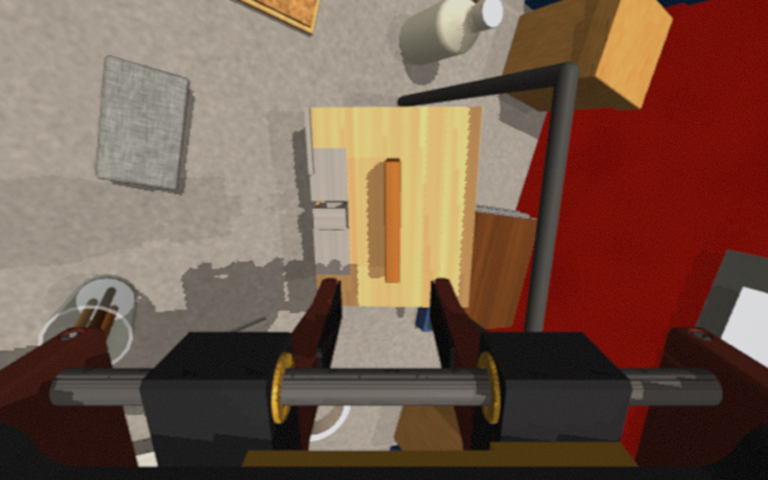

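```bash
python3 go.py s -2 1 28; python3 -m crank '0.5 0.2 -0.1 4 0; 0.5 0.2 -0.1 9 0; 0.5 0.2 -0.1 13 0; 0.5 0.2 -0.1 14.3 0; 0.5 0.2 -0.1 14.3 0'; python3 st.py; python3 go.py s -2 1 28
```

```text
target [632.7  40.9 135.2] cur [551.7  14.5 286.7] cur slope [ 0.000e+00 -2.000e-01  2.018e+02] shift cm [ 0.21 -0.06 17.38] dist 174.0
xaz 17.27
t: 29.2
position: [621.3, 38.6, 164.6]
tool_rot: [-2.932, -0.451, -0.756]
ft_force: [-0.2, -0.1, 0.0]
gripper_width: 44.2
29.2 [-0.578  0.304  0.605  2.133 -0.894  0.393  1.045] [621.3  38.6 164.6] tilt 28.94 az 18.0 xaz 17.4 yz -0.0042 w 44.2 F [-0.2 -0.1  0. ]
 tool-axes of: minus-tilt-dir [-0.88  0.01 -0.48] inward [-0.85 -0.24 -0.47] up [ 0.48 -0.   -0.88] R 623.0 az 3.6
target [632.7  40.9 135.2] cur [621.3  38.6 164.6] cur slope [ 2.7  2.2 59.2] shift cm [-0.41  0.14  3.13] dist 32.0
xaz 17.4
```

```bash
python3 -m crank '0.5 -0.4 0.1 1.2 0; 0.5 -0.4 0.1 2.4 0; 0.5 -0.4 0.1 3.1 0; 0.5 -0.4 0.1 3.1 0'; python3 st.py; python3 go.py s -2 1 28
```

```text
t: 29.7
position: [632.2, 40.4, 136.6]
tool_rot: [-2.932, -0.449, -0.759]
ft_force: [-0.1, -0.6, -0.0]
gripper_width: 44.0
29.7 [-0.458  0.355  0.466  2.127 -0.988  0.336  1.136] [632.2  40.4 136.6] tilt 29.05 az 17.9 xaz 17.34 yz -0.0038 w 44.0 F [-0.1 -0.6 -0. ]
 tool-axes of: minus-tilt-dir [-0.87  0.01 -0.49] inward [-0.85 -0.24 -0.47] up [ 0.49 -0.   -0.87] R 633.0 az 3.7
target [632.7  40.9 135.2] cur [632.2  40.4 136.6] cur slope [-1.8  0.6 29.5] shift cm [-0.01 -0.04  0.15] dist 2.0
xaz 17.34
```

```bash
python3 -m crank '0.2 0 0 0.15 0; 0 0 0 0.15 0; 0 0 0 0.15 0; 0 0 0 0.15 0; 0 0 0 0.15 0' 50; python3 -m crank '0 0 0 -0.8 0; 0 0 0 -1.6 0; 0 0 0 -2.4 0; 0 0 0 -2.4 0'; python3 st.py;  python3 go.py s -2 1 28
```

```text
t: 30.32
position: [633.2, 40.0, 134.5]
tool_rot: [-2.934, -0.448, -0.759]
ft_force: [3.1, 2.7, 5.6]
gripper_width: 13.7
t: 30.82
position: [622.1, 36.3, 155.5]
tool_rot: [-2.935, -0.448, -0.759]
ft_force: [5.6, 2.3, 4.6]
gripper_width: 14.1
30.82 [-0.513  0.312  0.531  2.138 -0.905  0.362  1.06 ] [622.1  36.3 155.5] tilt 29.02 az 17.6 xaz 17.33 yz -0.0019 w 14.1 F [5.6 2.3 4.6]
 tool-axes of: minus-tilt-dir [-0.87  0.   -0.49] inward [-0.85 -0.24 -0.47] up [ 0.49 -0.   -0.87] R 623.0 az 3.3
target [632.7  40.9 135.2] cur [622.1  36.3 155.5] cur slope [-1.8 -0.3 51.2] shift cm [ 0.02 -0.12  2.32] dist 23.0
xaz 17.33
```

```bash
python3 - <<'E'
from pin import *
f=get_image("wrist"); save("w6.png",f,1.2)
rr,cc=np.nonzero(f["range_z"]>0); Q=tos(unproj(f,rr,cc))
k=(abs(Q[:,1])<105)&(Q[:,0]<90)&(Q[:,0]>-110)&(Q[:,2]>-10)&(Q[:,2]<90); Q=Q[k]
for a,b in((-50,-15),(15,50),(50,80)):
  fl=Q[(Q[:,0]>a)&(Q[:,0]<b)&(Q[:,1]>20)]; print(a,len(fl),np.percentile(fl[:,2],[10,50,90]).round(1) if len(fl) else 0)
f=get_image("scene"); save("s6.png",f,5,(220,330,200,350))
print(read_state()["ft_force"])
E
```

```text
-50 8755 [33.9 34.7 35.6]
15 8795 [32.9 33.8 34.6]
50 6968 [32.4 33.3 34.1]
[6.17113098 2.38655975 4.1309873 ]
```

View pics/w6.png

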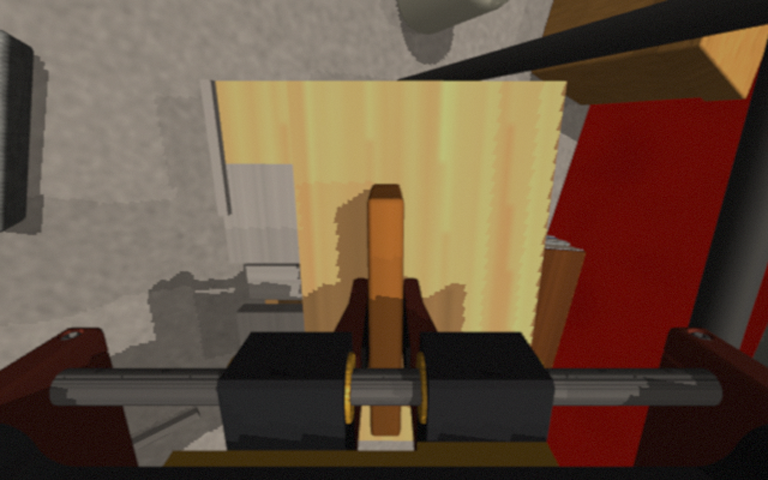

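View pics/s6.png

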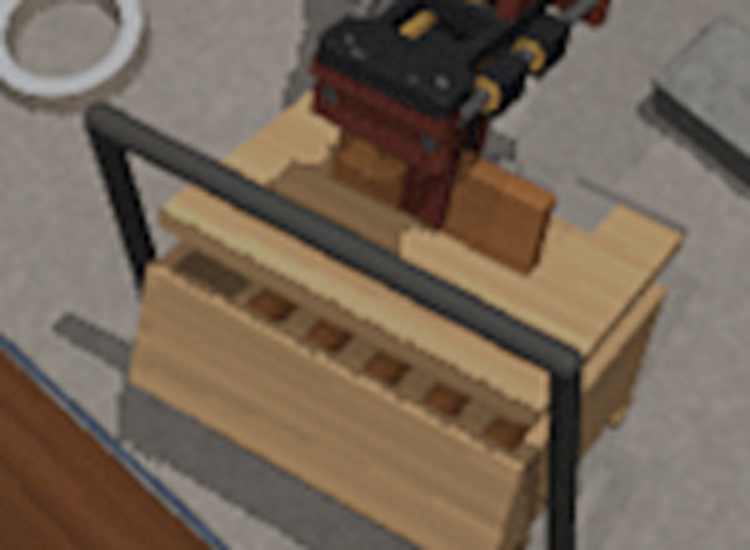

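```bash
python3 -m crank '0 0.25 0 -0.2 0; 0 0.25 0 -0.5 0; 0 0.25 0 -0.5 0'; python3 st.py; python3 go.py s -2 0 48
```

```text
t: 31.3
position: [619.3, 35.7, 158.7]
tool_rot: [-2.936, -0.448, -0.751]
ft_force: [0.5, -0.1, 1.2]
gripper_width: 13.5
31.3 [-0.529  0.304  0.55   2.137 -0.881  0.374  1.036] [619.3  35.7 158.7] tilt 28.73 az 17.7 xaz 17.29 yz -0.0031 w 13.5 F [ 0.5 -0.1  1.2]
 tool-axes of: minus-tilt-dir [-0.88  0.01 -0.48] inward [-0.85 -0.24 -0.47] up [ 0.48 -0.   -0.88] R 620.0 az 3.3
target [623.4  37.  152.6] cur [619.3  35.7 158.7] cur slope [-2.6 -0.  55.5] shift cm [0.08 0.   0.75] dist 8.0
xaz 17.29
```

```bash
python3 -m crank '0 0.1 0 -0.8 0; 0 0.1 0 -2 0; 0 0.1 0 -3.5 0; 0 0.1 0 -5 0; 0 0.1 0 -5 0'; python3 st.py; python3 go.py s -2 0 105
```

```text
t: 31.92
position: [597.3, 28.6, 204.0]
tool_rot: [-2.935, -0.447, -0.753]
ft_force: [-0.7, -0.3, -6.3]
gripper_width: 13.9
31.93 [-0.665  0.194  0.696  2.147 -0.671  0.439  0.85 ] [597.3  28.6 204. ] tilt 28.82 az 17.8 xaz 17.28 yz -0.0035 w 13.9 F [-0.7 -0.3 -6.3]
 tool-axes of: minus-tilt-dir [-0.88  0.01 -0.48] inward [-0.85 -0.25 -0.47] up [ 0.48 -0.   -0.88] R 598.0 az 2.7
target [596.2  28.5 201.9] cur [597.3  28.6 204. ] cur slope [-1.000e-01 -2.000e-01  1.063e+02] shift cm [-0.19 -0.02  0.13] dist 2.0
xaz 17.28
```

```bash
python3 -m crank '0 0 0 -3 0; 0 0 0 -7 0; 0 -1 0 -11 0; 0 -1 0 -11 0' >/dev/null; python3 st.py; python3 go.py w 515 160 450
```

```text
32.42 [-0.881 -0.139  0.809  2.143 -0.045  0.603  0.281] [538.5   9.4 297.2] tilt 29.05 az 18.0 xaz 17.22 yz -0.0054 w 13.5 F [ 0.2  0.6 -6.4]
 tool-axes of: minus-tilt-dir [-0.87  0.01 -0.49] inward [-0.84 -0.28 -0.46] up [ 0.49 -0.01 -0.87] R 539.0 az 1.0
target [515. 160. 450.] cur [538.5   9.4 297.2] cur slope [ -7.   -1.1 217.9] shift cm [  9.35 -15.15 -12.19] dist 216.0
xaz 17.22
```

```bash
python3 -m crank '0 0 -2 -5 0; 0 2 -5 -9 0; 0 5 -9 -12 0; 0 8 -13 -12.2 0; 0 9.3 -15.1 -12.2 0; 0 9.3 -15.1 -12.2 0' >/dev/null; python3 st.py; python3 go.py w 370 115 450
```

```text
33.17 [-0.796 -0.181  0.3    1.865  0.166  0.962 -0.24 ] [515.3 163.7 445.1] tilt 28.57 az 17.9 xaz 17.57 yz -0.0026 w 13.8 F [-0.2 -0.6 -6. ]
 tool-axes of: minus-tilt-dir [-0.88  0.   -0.48] inward [-0.88 -0.   -0.48] up [ 0.48 -0.   -0.88] R 541.0 az 17.6
target [370. 115. 450.] cur [515.3 163.7 445.1] cur slope [ 87.4 153.1 334.1] shift cm [-13.22   0.24  -7.76] dist 153.0
xaz 17.57
```

Now I push inward at this height to bring the tool upright.

```bash
python3 -m crank '0 -6 0 -3.3 0; 0 -12 0 -7 0; 0 -13 0 -7.8 0' >/dev/null; python3 st.py; python3 -m crank '0 -9 0 -4.5 0; 0 -9 0 -4.5 0; 0 -9 0 -4.5 0' >/dev/null; python3 st.py
```

```text
33.55 [-0.764 -0.291  0.24   2.041  0.151  0.985 -0.286] [428.4 138.4 387.6] tilt 23.3 az 21.4 xaz 16.36 yz -0.0321 w 13.9 F [ 0.9 -1.1 -4.5]
 tool-axes of: minus-tilt-dir [-0.92  0.07 -0.4 ] inward [-0.92  0.01 -0.39] up [ 0.39 -0.03 -0.92] R 450.0 az 17.9
33.92 [-0.136 -0.291 -0.093  2.139 -0.268  0.976  0.168] [375.7 116.9 346. ] tilt 21.99 az 44.2 xaz 14.32 yz -0.1758 w 13.8 F [-0.5 -1.5 -6.2]
 tool-axes of: minus-tilt-dir [-0.82  0.44 -0.37] inward [-0.94 -0.01 -0.33] up [ 0.33 -0.18 -0.93] R 393.0 az 17.3
```

```bash
python3 go.py w 325 300 450
```

```text
target [325. 300. 450.] cur [375.7 116.9 346. ] cur slope [-89.7 149.8 322. ] shift cm [  3.08 -20.51  -6.23] dist 217.0
xaz 14.32
```

```bash
python3 -m crank '0 2 -5 -3 0; 0 3 -10 -6 0; 0 3 -15 -6.2 0; 0 3 -20.5 -6.2 0; 0 3 -20.5 -6.2 0' >/dev/null; python3 st.py; python3 -m crank '0 -5 3 -4 0; 0 -5 3 -4 0' >/dev/null; python3 st.py
```

```text
34.55 [-0.393 -0.262 -0.367  1.872 -0.104  1.131 -0.453] [323.8 303.4 450.4] tilt 22.01 az 44.1 xaz 14.63 yz -0.1737 w 13.8 F [ 0.6 -1.8 -6.8]
 tool-axes of: minus-tilt-dir [-0.82  0.43 -0.37] inward [-0.83  0.42 -0.37] up [ 0.33 -0.17 -0.93] R 444.0 az 43.1
34.8 [-0.427 -0.284 -0.335  1.902 -0.117  1.166 -0.44 ] [302.9 289.1 439.3] tilt 19.65 az 46.5 xaz 15.63 yz -0.1648 w 13.8 F [-1.6  0.4 -4. ]
 tool-axes of: minus-tilt-dir [-0.82  0.46 -0.34] inward [-0.84  0.42 -0.34] up [ 0.29 -0.16 -0.94] R 419.0 az 43.7
```

```bash
python3 -m crank '0 -4.4 2 -4 0; 0 -4.4 2 -4 0' >/dev/null; python3 st.py; python3 -m crank '0 -4.4 1.5 -4 0; 0 -4.4 1.5 -4 0' >/dev/null; python3 st.py
```

```text
35.05 [-0.419 -0.291 -0.372  1.918 -0.102  1.217 -0.486] [280.  277.9 426. ] tilt 16.02 az 43.5 xaz 15.33 yz -0.1262 w 13.8 F [-2.3  2.4 -4.1]
 tool-axes of: minus-tilt-dir [-0.85  0.44 -0.28] inward [-0.84  0.46 -0.28] up [ 0.25 -0.13 -0.96] R 395.0 az 44.8
35.3 [-0.801 -0.292 -0.118  1.926  0.006  1.26  -0.644] [268.5 274.2 425.9] tilt 14.26 az 43.4 xaz 15.01 yz -0.1142 w 14.0 F [-0.2  0.2 -4.8]
 tool-axes of: minus-tilt-dir [-0.86  0.45 -0.25] inward [-0.84  0.48 -0.25] up [ 0.22 -0.11 -0.97] R 384.0 az 45.6
```

```bash
python3 -m crank '0 -4.8 2.6 -3.5 0; 0 -4.8 2.6 -3.5 0' >/dev/null; python3 st.py; python3 -m crank '0 -4.8 2.6 -3.5 0; 0 -4.8 2.6 -3.5 0' >/dev/null; python3 st.py;  python3 -m crank '0 -4.8 2.6 -3.5 0; 0 -4.8 2.6 -3.5 0' >/dev/null; python3 st.py
```

```text
35.55 [-0.398 -0.292 -0.419  1.909 -0.112  1.289 -0.496] [253.5 273.2 422.5] tilt 12.17 az 43.9 xaz 16.51 yz -0.0952 w 13.9 F [ 0.6 -1.3 -4.9]
 tool-axes of: minus-tilt-dir [-0.87  0.44 -0.21] inward [-0.85  0.49 -0.21] up [ 0.19 -0.1  -0.98] R 373.0 az 47.1
35.8 [-0.798 -0.292 -0.123  1.925 -0.014  1.326 -0.646] [248.7 261.  421.5] tilt 10.41 az 45.9 xaz 15.14 yz -0.0912 w 13.8 F [ 0.5 -0.4 -5. ]
 tool-axes of: minus-tilt-dir [-0.85  0.5  -0.18] inward [-0.84  0.5  -0.18] up [ 0.16 -0.09 -0.98] R 361.0 az 46.4
36.05 [-0.398 -0.292 -0.438  1.907 -0.119  1.366 -0.513] [228.1 260.8 417.8] tilt 7.73 az 44.7 xaz 16.85 yz -0.0624 w 13.6 F [ 0.6 -0.5 -5.1]
 tool-axes of: minus-tilt-dir [-0.88  0.46 -0.13] inward [-0.84  0.52 -0.13] up [ 0.12 -0.06 -0.99] R 346.0 az 48.8
```

```bash
python3 -m crank '0 -4.9 2.7 -3 0; 0 -4.9 2.7 -3 0' >/dev/null; python3 st.py; python3 -m crank '0 -4.9 2.7 -3 0; 0 -4.9 2.7 -3 0' >/dev/null; python3 st.py;  python3 -m crank '0 -4.9 2.7 -3 0; 0 -4.9 2.7 -3 0' >/dev/null; python3 st.py
```

```text
36.3 [-0.799 -0.293 -0.089  1.942 -0.074  1.421 -0.599] [217.9 235.3 409.9] tilt 4.9 az 84.2 xaz 15.83 yz -0.0793 w 13.9 F [-0.3 -1.  -4.9]
 tool-axes of: minus-tilt-dir [-0.37  0.93 -0.09] inward [-0.85  0.52 -0.07] up [ 0.03 -0.08 -1.  ] R 321.0 az 47.2
36.55 [-0.461 -0.292 -0.417  1.941 -0.136  1.496 -0.555] [175.6 228.6 400.6] tilt 1.85 az -165.3 xaz 16.86 yz -0.0012 w 14.1 F [-1.4  0.2 -5.6]
 tool-axes of: minus-tilt-dir [ 1.    0.04 -0.03] inward [-0.81  0.58  0.03] up [-0.03 -0.   -1.  ] R 288.0 az 52.5
36.8 [-0.577 -0.292 -0.426  1.942 -0.11   1.584 -0.685] [135.6 217.7 401.9] tilt 6.71 az -119.2 xaz 16.44 yz 0.0814 w 13.5 F [ 0.5 -0.1 -5.5]
 tool-axes of: minus-tilt-dir [ 0.71 -0.69 -0.12] inward [-0.74  0.66  0.12] up [-0.08  0.08 -0.99] R 257.0 az 58.1
```

```bash
python3 go.py w 245 435 480
```

```text
target [245. 435. 480.] cur [135.6 217.7 401.9] cur slope [-234.4  317.3  470. ] shift cm [ 15.92 -16.94 -10.6 ] dist 255.0
xaz 16.44
```

```bash
python3 -m crank '0 5 -5 -3 0; 0 10 -10 -6 0; 0 16 -16 -10.6 0; 0 16 -17 -10.6 0; 0 16 -17 -10.6 0' >/dev/null; python3 st.py
```

```text
37.42 [-0.698  0.22  -0.565  1.331  0.093  1.74  -0.959] [249.2 438.9 478. ] tilt 6.78 az -120.3 xaz 16.4 yz 0.0806 w 13.8 F [-0.4 -0.5 -5.5]
 tool-axes of: minus-tilt-dir [ 0.73 -0.68 -0.12] inward [-0.72  0.69  0.12] up [-0.09  0.08 -0.99] R 505.0 az 60.4
```

```bash
python3 -m crank '0 0 0 -6 0; 0 0 0 -12 0; 0 0 0 -12 0' >/dev/null; python3 st.py; python3 -m crank '0 0 0 -10 0; 0 0 0 -10 0' >/dev/null; python3 st.py
```

```text
37.8 [-1.325  0.183  0.232  1.246 -0.041  1.829 -0.816] [253.8 442.4 526.6] tilt 6.43 az -116.2 xaz 16.18 yz 0.0825 w 13.5 F [ 0.8  0.4 -5.9]
 tool-axes of: minus-tilt-dir [ 0.67 -0.73 -0.11] inward [-0.72  0.69  0.11] up [-0.08  0.08 -0.99] R 510.0 az 60.2
38.05 [-1.601  0.162  0.572  1.2   -0.083  1.851 -0.766] [253.8 444.7 566.2] tilt 2.73 az -111.5 xaz 16.43 yz 0.0375 w 13.7 F [-0.9  0.7 -5.7]
 tool-axes of: minus-tilt-dir [ 0.61 -0.79 -0.05] inward [-0.72  0.69  0.05] up [-0.03  0.04 -1.  ] R 512.0 az 60.3
```

```bash
python3 -m crank '0 0 -1 -5 0; 0 0 -1 -5 0' >/dev/null; python3 st.py
```

```text
38.3 [-1.63   0.152  0.585  1.167 -0.081  1.852 -0.785] [249.1 453.3 584.8] tilt 0.47 az -74.4 xaz 16.52 yz 0.0081 w 13.9 F [-0.3 -0.  -5.5]
 tool-axes of: minus-tilt-dir [ 0.02 -1.   -0.01] inward [-0.71  0.7   0.01] up [-0.    0.01 -1.  ] R 517.0 az 61.2
```

```bash
python3 go.py w 450 326.5 150
```

```text
target [450.  326.5 150. ] cur [249.1 453.3 584.8] cur slope [ 11.4 508.6 539.4] shift cm [15.66 17.51 43.63] dist 496.0
xaz 16.52
```

```bash
python3 -m crank '0 3 3 5 6; 0 6 6 10 12; 0 10 11 15 16.7; 0 14 15 20 16.7; 0 15.7 17.5 26 16.7; 0 15.7 17.5 32 16.7; 0 15.7 17.5 38 16.7; 0 15.7 17.5 43.6 16.7; 0 15.7 17.5 43.6 16.7; 0 15.7 17.5 43.6 16.7' >/dev/null; python3 st.py; python3 go.py w 450 326.5 100; python3 - <<'E'
from pin import *
for n in ("top","scene"):
    f=get_image(n); save(n+"7.png",f,2 if n=="top" else 1.5,(120,290,140,340) if n=="top" else None)
    rr,cc=np.nonzero(f["range_z"]>0); P=unproj(f,rr,cc); P=P[(abs(P[:,0]-450)<140)&(abs(P[:,1]-326)<140)&(P[:,2]>100)&(P[:,2]<145)]
    if len(P)>200:
        A=np.c_[P[:,:2]-[450,326],np.ones(len(P))]; c=np.linalg.lstsq(A,P[:,2],rcond=None)[0]
        d=abs(A@c-P[:,2])<4; c=np.linalg.lstsq(A[d],P[d][:,2],rcond=None)[0]
        print(n,len(P),c.round(4),np.percentile(P[d],[1,99],0).round(0).tolist(),cv2.minAreaRect(P[d][:,:2].astype(np.float32)))
E
```

```text
39.55 [-1.216  0.442  0.66   1.889 -0.319  0.931 -0.412] [449.2 322.8 147. ] tilt 0.87 az -98.2 xaz -0.35 yz 0.015 w 13.8 F [-0.5 -0.5 -5.2]
 tool-axes of: minus-tilt-dir [ 0.14 -0.99 -0.02] inward [-0.81  0.59  0.01] up [-0.    0.02 -1.  ] R 553.0 az 35.7
target [450.  326.5 100. ] cur [449.2 322.8 147. ] cur slope [-75.5 324.6  84. ] shift cm [ 0.09 -0.44  4.69] dist 47.0
xaz -0.35
top 2061 [-2.800000e-03 -1.470000e-02  1.293632e+02] [[370.0, 222.0, 126.0], [526.0, 366.0, 134.0]] ((448.2236022949219, 296.51611328125), (160.1329803466797, 150.5164794921875), 0.12403301894664764)
scene 4306 [-2.500000e-03 -1.420000e-02  1.313575e+02] [[374.0, 226.0, 127.0], [531.0, 423.0, 135.0]] ((451.3923034667969, 324.4963073730469), (200.45779418945312, 163.99412536621094), 89.60689544677734)
```

View pics/scene7.png

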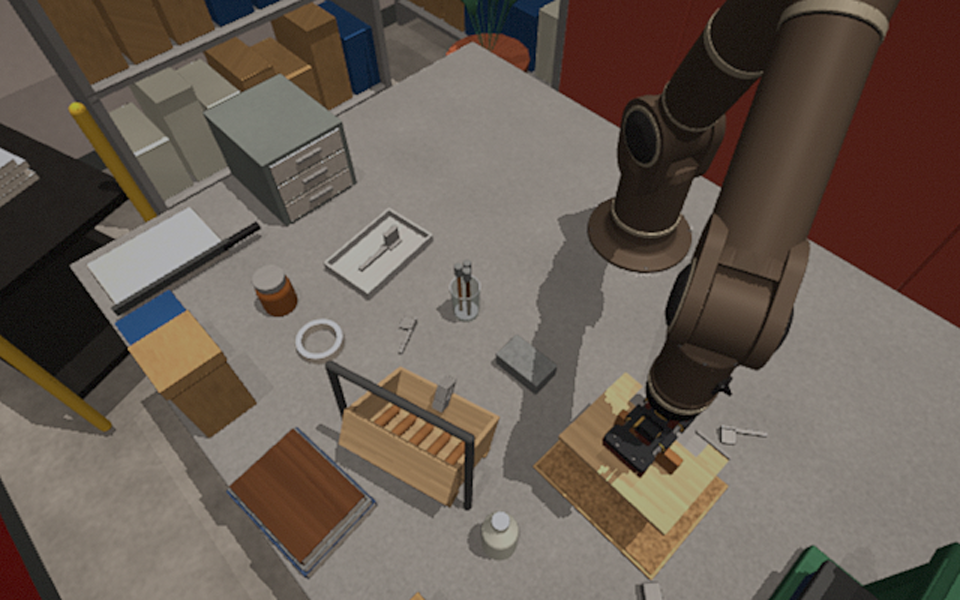

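The scene shows the lid level over the board, the crate open, and the pin in the tray at about (385,240). Nothing else has moved. Now I lower the lid.

```bash
python3 -m crank '0 0.1 -0.4 3 0; 0 0.1 -0.4 6 0; 0 0.1 -0.4 8.2 0; 0 0.1 -0.4 8.2 0; 0 0.1 -0.4 8.2 0'; python3 st.py; python3 go.py w 450 326.5 53
```

```text
t: 40.28
position: [452.7, 328.4, 69.3]
tool_rot: [3.132, -0.008, 0.006]
ft_force: [0.4, 0.2, -5.2]
gripper_width: 13.7
40.27 [-1.157  0.555  0.589  1.937 -0.416  0.776 -0.339] [452.7 328.4  69.3] tilt 0.57 az -66.9 xaz -0.28 yz 0.0092 w 13.7 F [ 0.4  0.2 -5.2]
 tool-axes of: minus-tilt-dir [-0.4  -0.92 -0.01] inward [-0.81  0.59  0.  ] up [ 0.    0.01 -1.  ] R 559.0 az 36.0
target [450.  326.5  53. ] cur [452.7 328.4  69.3] cur slope [-110.   329.    14.2] shift cm [-0.27  0.18  1.63] dist 17.0
xaz -0.28
```

```bash
python3 -m crank '0 -0.2 0.15 0.6 0; 0 -0.2 0.15 1.2 0; 0 -0.2 0.15 1.4 0; 0 -0.2 0.15 1.4 0'; python3 -m crank '0 0 0 0.1 0; 0 0 0 0.2 0; 0 0 0 0.2 0'
```

```text
t: 40.78
position: [449.5, 325.9, 53.3]
tool_rot: [3.13, -0.008, 0.003]
ft_force: [0.0, -0.3, -5.6]
gripper_width: 13.7
t: 41.15
position: [450.0, 326.0, 52.1]
tool_rot: [3.131, -0.008, 0.004]
ft_force: [-1.1, -2.5, 2.7]
gripper_width: 13.8
```

```bash
python3 -m crank '0 0 0 0.1 0; 0 0 0 0.15 0; 0 0 0 0.15 0'; python3 st.py
```

```text
t: 41.52
position: [450.0, 325.6, 51.3]
tool_rot: [3.131, -0.009, 0.003]
ft_force: [-5.5, -4.3, 15.1]
gripper_width: 13.4
41.52 [-1.143  0.577  0.571  1.954 -0.437  0.74  -0.321] [450.  325.6  51.3] tilt 0.62 az -78.3 xaz -0.32 yz 0.0105 w 13.4 F [-5.5 -4.3 15.1]
 tool-axes of: minus-tilt-dir [-0.21 -0.98 -0.01] inward [-0.81  0.59  0.  ] up [ 0.    0.01 -1.  ] R 555.0 az 35.9
```

Firm contact, 15 N. I release slowly and withdraw.

```bash
python3 -m crank '0.18 0 0 0 0; 0.2 0 0 0 0; 0.3 0 0 0 0; 0.4 0 0 0 0; 0.45 0 0 0 0' 5; python3 -m crank '0.45 0 0 -2 0; 0.45 0 0 -5 0; 0.45 0 0 -10 0; 0.45 0 0 -16 0; 0.45 -5 5 -20 0; 0.45 -10 10 -22 0; 0.45 -15 15 -24 0; 0.45 -15 15 -24 0'; python3 - <<'E'
from pin import *
for n in ("top","scene"):
    f=get_image(n); save(n+"8.png",f,1.5 if n=="scene" else 1.2)
    rr,cc=np.nonzero(f["range_z"]>0); P=unproj(f,rr,cc)
    k=(abs(P[:,0]-450)<140)&(abs(P[:,1]-326)<140)&(P[:,2]>22)&(P[:,2]<48); Q=P[k]
    c=np.linalg.lstsq(np.c_[Q[:,:2]-[450,326],np.ones(len(Q))],Q[:,2],rcond=None)[0]
    print(n,"lid",len(Q),c.round(4),cv2.minAreaRect(Q[:,:2].astype(np.float32)))
    k=(abs(P[:,0]-450)<95)&(abs(P[:,1]+349)<60)&(P[:,2]>11)&(P[:,2]<60); Q=P[k]
    print(n,"pin",len(Q),np.percentile(Q,[3,50,97],0).round(0).tolist())
E
python3 st.py
```

```text
t: 42.15
position: [449.6, 326.0, 49.9]
tool_rot: [3.13, -0.008, 0.003]
ft_force: [0.5, 0.3, -0.5]
gripper_width: 38.7
t: 43.15
position: [297.1, 177.7, 291.7]
tool_rot: [3.132, -0.007, 0.003]
ft_force: [-0.4, 1.2, 0.1]
gripper_width: 39.5
top lid 3356 [-8.50000e-03 -3.00000e-03  3.36942e+01] ((478.19171142578125, 345.0798034667969), (242.4970245361328, 217.46932983398438), 89.64269256591797)
top pin 418 [[358.0, -408.0, 11.0], [436.0, -349.0, 21.0], [543.0, -291.0, 49.0]]
scene lid 4776 [-9.80000e-03 -3.50000e-03  3.38766e+01] ((478.1734313964844, 346.4470520019531), (217.9701690673828, 238.216552734375), 0.1710708886384964)
scene pin 432 [[356.0, -407.0, 11.0], [430.0, -348.0, 20.0], [541.0, -290.0, 48.0]]
43.25 [-1.487 -0.264  0.663  2.13   0.176  1.231 -0.906] [296.8 177.6 292.3] tilt 0.34 az -81.4 xaz -0.27 yz 0.0059 w 39.6 F [ 0.6 -0.4  0.2]
 tool-axes of: minus-tilt-dir [-0.15 -0.99 -0.01] inward [-0.86  0.52  0.  ] up [ 0.    0.01 -1.  ] R 346.0 az 30.9
```

View pics/scene8.png

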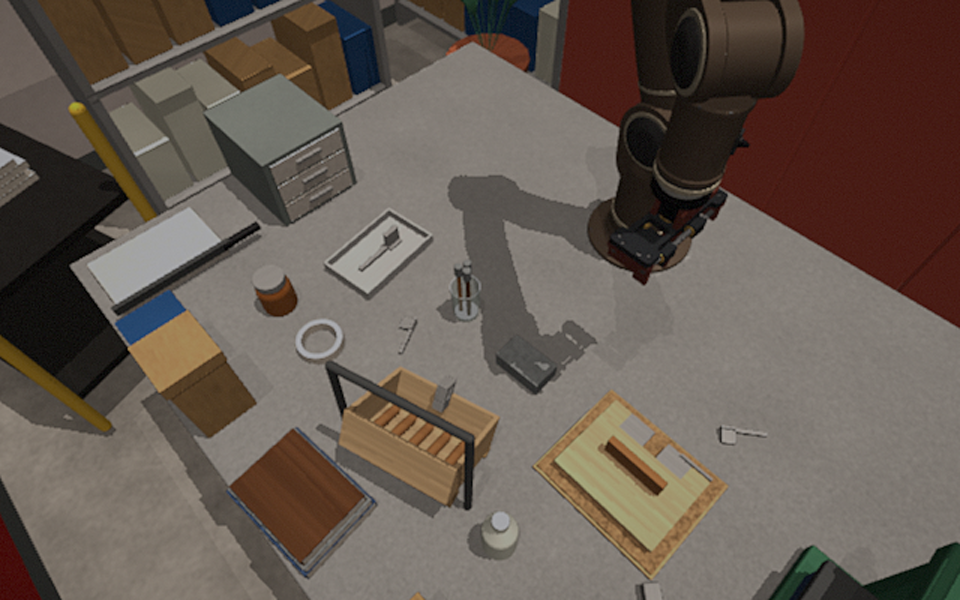

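View pics/top8.png

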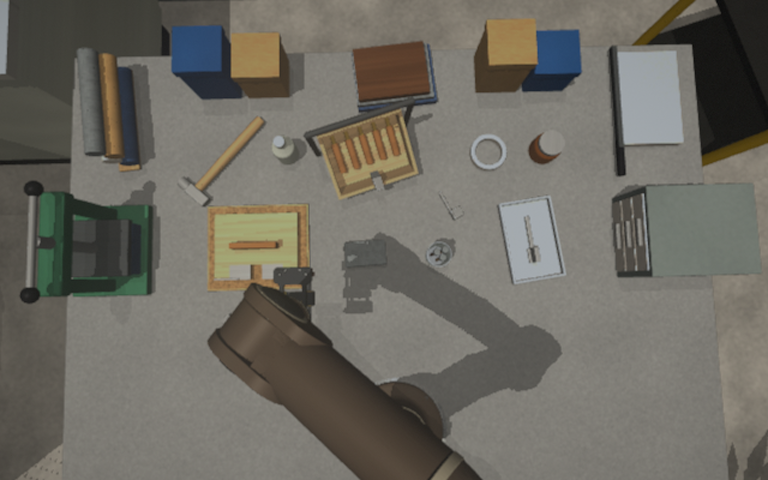

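The scene shows the lid lying flat and centred on the board at (640,475), bar up. The pin stands in the tray at (380,245), the crate is open, and the other things are where they were.

```bash
python3 -m crank '0.45 0 0 0 0; 0.45 0 0 0 0'; python3 -c "
from rig import *
print(job_done()); print(read_state()['t'])"
```

```text
t: 43.5
position: [298.9, 179.9, 291.1]
tool_rot: [3.129, -0.008, 0.004]
ft_force: [-0.2, 0.2, -0.4]
gripper_width: 39.5
the job is handed in; nothing more can be done
None
the job is handed in; nothing more can be done
```

I pulled the retaining pin out of the staple and set it upright in the tray. Then I drew the lid out square to the slope, clear of the hoop, and laid it flat, grip bar up, on the middle of the cork board. I handed the job in at 43.5 s of the 67 s allowed.

**How it was done:** The moves have no tilt, so I tilted the tool about 30° by driving the arm against its reach limits. I brought it upright the same way before each set-down. I released each part only after about 15 N of contact force.

**Last checks:**
- **Lid:** its top lies at about 34 mm, which matches resting on the board, and it looks level and centred in both cameras.
- **Pin:** it stands inside the tray.
- **Other things:** I saw none of them moved in the last pictures.
- **Robot:** it stands clear of everything, with the force reading near zero.

**What failed or disagreed:**
- **Lid outline:** my numeric check of it on the board failed, because it picked up points from a neighbouring object, probably the hammer. Its centring there rests on the pictures and on the measurement just before lowering.
- **Lid against the staple:** the lid pressed on the staple or rim with about 10 N early in the lift, and a 2.5 mm shift up the slope freed it.
- **Joint limits:** several joints sat right at their listed range limits while tilting, within about 3 mrad of the rounded values.

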